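# Unlock a tool chest's folding lid stay and shut the lid

### The job

The leatherworker's small wooden tool chest stands open, its lid propped by a folding metal stay on its left side. Push the stay's knee rod forward and up, lightly, until the knee has passed its dead centre and unlocked while the lid still stands up; then lower the lid under control without letting it slam, and press it down near its front edge until its catch snaps and it is fully shut, keeping a steady push of about 15 N on it for half a second so that it beds on its felt. Do not force the stay or the lid, leave the other things on the bench where they are, and take the hand away.

Things in the scene. Friction and masses are not known exactly. Their poses are not given: they have to be found in the camera images.
- chest: Fixed open wooden chest, 200 (x) x 300 (y) x 100 mm high, walls 9 mm; origin at the centre of its underside on the bench, x from its front (robot side) to its back, z up. The lid's hinge line runs along y at x = +100, z = 103 mm of this frame. The folding stay is on the outside of its +y (left) wall.
- lid_hinge (a point): Middle of the lid's hinge line on the chest's back rim. The lid, a board 202 x 300 x 12 mm of about 0.65 kg, reaches from here to -x of the chest when shut, its underside level with this point. The hinge is stiff: once unlocked, the lid stays by itself above about 1.0 rad, but lower down it may fall and slam unless it is held.
- lid (a joint): Lid angle, rad: 1.22 at the start (propped; it cannot be moved while the stay is locked). A spring ball catch in the middle of the front rim first stops it 0.05 to 0.1 rad from level; 8 to 18 N pressed down near the front edge snaps it home onto a felt pad, at 0 to 0.035 rad: the pad's height differs each time and must be felt. More than 30 N on the board would split it.
- lid_bar (a point): Middle of the lid's round brass pull bar: 12 mm thick, 100 mm long along the chest's y, in the lid's plane, 243 mm from the hinge line and 6 mm above it when shut, 35 mm clear of the lid's front edge (two 12 mm rods at its ends join it to the lid). At the start it is the topmost part. It may be gripped, and can turn in the grip.
- lid_front (a point): Point on the lid's outer face (upper face when shut), in the middle, 17 mm from its front edge and 185 mm from the hinge line: a good place to press the lid home.
- knee (a joint): Angle of the stay's knee, rad: 0 folded (lid shut), 2.577 straight (dead centre), 2.763 at the start, resting on its stop beyond dead centre, which locks it. It must come clearly below dead centre, to 2.4 or so (2.2 is safe too), to be unlocked; below 1.8 the lid is low enough to fall. Friction keeps the knee where it is left.
- stay_pin (a point): Point on the knee rod, a steel rod 10 mm thick along the chest's y, standing out to the left from the knee; the rod reaches 45 mm nearer to the chest (there are the stay's links) and 26 mm farther out (a 16 mm wooden ball). Push it from its far side towards the chest's front and up, 15 to 25 mm. A spring detent makes this take 6 to 14 N until it gives past dead centre; the stay bends if touched with more than 20 N, so do not clamp it.
- stay_pivot (a point): Pivot (axis along y) of the stay's lower link, on the chest's left wall, 33 mm below the rim at the middle of the wall. The knee rod moves on a circle of 75 mm radius about it: at first towards the front and up, and in the end, with the lid shut, the rod lies beside the chest's front.

How it is judged:
By the outcome, as a careful person would: the job done as asked, in the order asked, and still so for the second after the job is handed in, with the robot touching nothing.
It also fails if it takes over 72 s, if anything falls off the work surface, if the arm or the gripper's body presses on something with over 40 N, if the wrist force passes 120 N, or if a joint passes its speed limit or range.

### The arm

A 7-joint arm with a two-finger parallel gripper is mounted at the origin on the work surface. World frame = base frame: x ahead of the robot, y to its left, z up, the work surface at z = 0. Lengths are in m, angles in rad, forces in N, time in s.
With the tool pointing down it reaches from about 0.425 to 0.925 m from the base axis. Payload 6.8 kg.
Tool frame: the origin (TCP) lies at the very end of the fingers, on their centre line; the grasp point (between the pads) lies 19 mm behind it; z points along the fingers, y is the line along which they close (so a half turn about z gives the same grasp; the last joint's range is limited). The gripper opens to 85 mm and grips with 20 to 120 N. Pads are 22 mm wide; open, the fingers measure 114 mm over their backs; the gripper's body (76 mm by 85 mm) begins 54 mm behind the grasp point. The pads swing forward as they close: fully open they stand 13 mm farther back than shut.
Start: joints at [1.163, 0.477, 0.022, 1.555, -0.011, 1.109, -0.083], TCP at [0.199, -0.645, 0.209] pointing down, gripper open.
Joint ranges: [-2.96, 2.96], [-0.34, 2.1], [-1.41, 1.46], [0.24, 2.44], [-1.37, 4.51], [0.17, 1.92], [-2.96, 2.96]. Speed limits (rad/s): [2.39, 2.39, 3.14, 3.14, 3.14, 3.14, 3.14].

### API

Orientations are given as a rotation vector (axis times angle).
In Python, from bench import monitor, optics, r gives the robot as it stands.
- The arm moves only by the shell command python3 -m crank 'ROWS' [OPENING] [FORCE]. ROWS is JSON, a list of rows, each a list of 2 entries, a list of its own where there are three numbers: the shift along the tool's x, y, z in cm, then the turn, a rotation vector about the tool's x, y, z in rad. A call has 1 to 5 rows; each row shifts and turns the commanded pose from where the row before left it, along the tool's axes as they then stand; what a row does not reach is not made up. A row lasts 1/10 s, in which the tool goes at most 50 mm and 8.59 degrees, less where a joint would pass 70% of its speed; a pose out of reach is approached as far as the arm can. A call is refused whole if a number of a shift passes 5 or a number of a turn 0.15, either way. A call with a gripper value outside its range is refused whole. OPENING is the finger opening in cm, from 0 to 8.54, set as the call begins (- or left out, the last holds). The fingers move at their own pace and stop on an object; FORCE is the grip in N (left out, the last holds). Time passes only in rows, so rows that do not move let the fingers close. It gives the time, the measured TCP pose, the force, the opening and the grip force at its end, in the units of the state.
- monitor.get_obs(): the state, without advancing time (a new reading comes with each control period).
- optics.grab_frame(name): name is "side" or "top" or "wrist"; returns (picture, depth): 420x560x3 uint8, red, green, blue; 420x560 float32, m along the optical axis (not along the pixel's ray), 0 where there is no reading.
- optics.camera_model(name): a dict with "vertical_fov" (degrees; the focal length in pixels is half the picture's height over the tangent of half this angle, whatever the lens; pixels are square), "cx", "cy" (the principal point, pixels), "D" ([k1, k2, p1, p2, k3] as OpenCV has them; the pictures are not rectified), "R" (3x3) and "t" (3): a world point X has camera coordinates R X + t; the wrist camera has in their place "hand_eye" (4x4, takes a point from camera to tool coordinates, whose origin is the TCP and whose axes are the flange's). Camera axes: x right, y down, z forward; pixel columns grow to the right and rows downward; lengths in m; the calibration is good to about 2 mm. A picture is of the moment at which its call begins: read the wrist's pose just before it. camera_model takes no time and is no camera call.
- r.hand_in(): hands the job in; it is judged then, once.
The state is a dict: "clock": time; "joints": joint angles; "qvel": joint speeds; "tau": joint torques, N m; "tcp_pos": TCP position; "orientation": TCP orientation; "contact_force": force on the tool from outside, world axes, zero at the start; "moment": the same for the moment, N m; "grip_width": finger opening in m; "gripper_force": force on a finger pad.
Only numpy, scipy, OpenCV 4.12 (cv2) and the standard library are available. Lean on these libraries where they do the work, as an engineer would, in place of code of your own. Each camera call takes 0.05 s, during which the arm holds its last target. There are 200 camera calls.

## Working session

There is one attempt and no reset: what is moved stays moved. The work goes in short steps, Python scripts to look and compute and a shell command to move; the robot and the scene stay as the last step left them, time stands still between calls to the robot, and variables do not carry over. Pictures are saved under pics/ and viewed, at most 12 in all, crops included, and the job is handed in when it is done.

```bash
ls; mkdir -p pics; cat > h.py <<'E'
import numpy as np, cv2
from bench import monitor, optics, r
from scipy.spatial.transform import Rotation as Ro
def model(n):
    m=optics.camera_model(n); f=210/np.tan(np.radians(m["vertical_fov"])/2)
    K=np.array([[f,0,m["cx"]],[0,f,m["cy"]],[0,0,1]]); D=np.array(m["D"],float)
    if "R" in m: R=np.array(m["R"]);t=np.array(m["t"])
    else:
        o=monitor.get_obs(); T=np.eye(4);T[:3,:3]=Ro.from_rotvec(o["orientation"]).as_matrix();T[:3,3]=o["tcp_pos"]
        X=np.linalg.inv(T@np.array(m["hand_eye"]));R=X[:3,:3];t=X[:3,3]
    return K,D,R,t
def pts(n,uv,z):
    K,D,R,t=model(n); u=cv2.undistortPoints(np.array(uv,float).reshape(-1,1,2),K,D).reshape(-1,2)
    c=np.c_[u,np.ones(len(u))]*np.array(z).reshape(-1,1)
    return (c-t)@R
def snap(n,fn=None):
    p,d=optics.grab_frame(n)
    if fn: cv2.imwrite("pics/"+fn,p[:,:,::-1])
    return p,d
E
python3 - <<'E'
from h import *
for n in("side","top"):
    p,d=snap(n,n+"0.png"); np.save(n+"d.npy",d);np.save(n+"p.npy",p)
    m=optics.camera_model(n);print(n,-np.array(m["R"]).T@np.array(m["t"]),np.array(m["R"])[2])
print(monitor.get_obs())
E
```

```text
pics
side [0.30656871 0.35100992 0.59615599] [ 0.37934783 -0.51550184 -0.76834437]
top [0.50846256 0.00216487 0.75262213] [ 0.08931512  0.02980391 -0.9955574 ]
{'clock': 0.1, 'joints': array([ 1.16288865,  0.47772257,  0.02232171,  1.5563235 , -0.01151813,
        1.10933117, -0.08309906]), 'qvel': array([-0.00048294, -0.00090973, -0.00059567, -0.00255901, -0.00101177,
       -0.00036555, -0.00287906]), 'tau': array([ 3.77137359e-03, -5.97768545e+01,  1.61336828e+00, -2.81958872e+01,
        1.28455949e-02,  5.01941060e-03, -1.30049136e-05]), 'tcp_pos': array([ 0.19918994, -0.64434672,  0.20853141]), 'orientation': array([-3.10475006e+00, -4.68982177e-01,  5.35068840e-04]), 'contact_force': array([ 1.18217413,  0.02985308, -0.42262247]), 'moment': array([-0.02133828,  0.03641503, -0.02062824]), 'gripper_force': 0.0, 'grip_width': 0.08506566926000687}
```

View pics/side0.png

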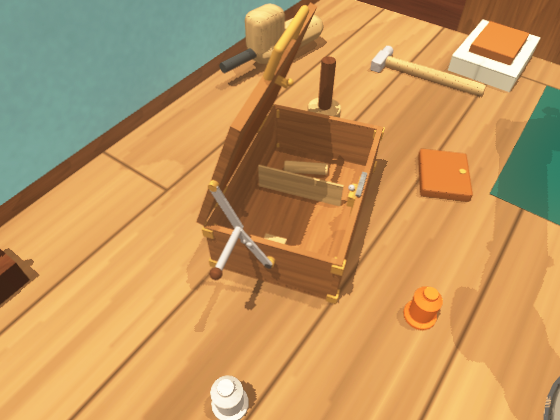

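View pics/top0.png

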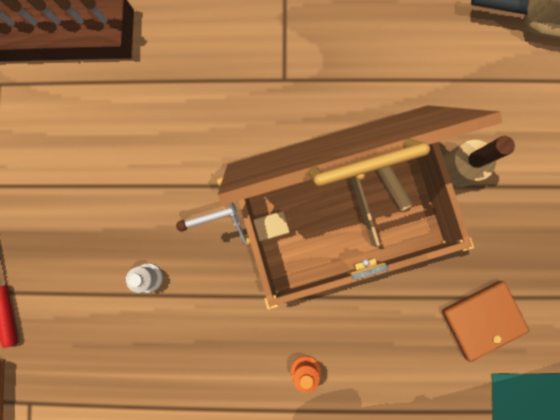

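The top view shows the chest yawed: front rim corners are at about (270,303) and (470,243), the bar runs (318,180)–(427,149), and the knee rod runs (235,210) to the ball at (182,226). In the side view the knee is at (238,231), the ball at (216,273), and the left front rim corner at (340,268).

```bash
python3 - <<'E'
from h import *
P={n:np.load(n+"p.npy") for n in("side","top")};Dp={n:np.load(n+"d.npy") for n in("side","top")}
def show(n,lab,uv):
    z=[]
    for u,v in uv:
        w=Dp[n][v-1:v+2,u-1:u+2];w=w[w>0];z.append(np.median(w) if len(w) else 0)
    for l,a,b in zip(lab,uv,pts(n,uv,z)): print(n,l,a,b.round(4))
show("top",["FLrim","FRrim","barL","barM","barR","knee","rod mid","ball","lidtopL","lidtopR","ink","awl"],[(271,300),(468,243),(322,179),(372,166),(423,152),(235,213),(210,218),(182,226),(230,180),(497,117),(144,278),(500,147)])
show("side",["FLrim","BLrim","knee","rodmid","ball","pivot","upperpivot","FRrim","bar"],[(338,268),(209,233),(238,233),(228,252),(216,273),(268,262),(213,186),(379,131),(291,37)])
# bar by yellow mask in top
n="top";hsv=cv2.cvtColor(P[n],cv2.COLOR_RGB2HSV)
v,u=np.nonzero(Dp[n]>0);X=pts(n,np.c_[u,v],Dp[n][v,u])
h=hsv[v,u]
s=(X[:,2]>0.26)&(X[:,0]>.4)&(X[:,0]<.8)&(abs(X[:,1])<.3)
B=X[s&(h[:,0]>18)&(h[:,0]<30)&(h[:,1]>130)];print("bar",len(B),B.mean(0),B.min(0),B.max(0),B[B[:,1].argmin()],B[B[:,1].argmax()])
# rim plane points
s=(abs(X[:,2]-.1)<.004)&(X[:,0]>.3)&(X[:,0]<.8)&(abs(X[:,1])<.3)
print(s.sum());rect=cv2.minAreaRect((X[s][:,:2]*1000).astype(np.float32));print(rect,cv2.boxPoints(rect))
# rod: grey pts left of chest
s=(X[:,2]>.06)&(X[:,0]>.4)&(X[:,0]<.7)&(X[:,1]>.12)&(X[:,1]<.3)
G=X[s];print(len(G));
for g in G[np.argsort(G[:,1])][::max(1,len(G)//25)]:print(g.round(4))
E
```

```text
top FLrim (271, 300) [0.4353 0.0382 0.099 ]
top FRrim (468, 243) [ 0.5167 -0.2403  0.0985]
top barL (322, 179) [ 0.5712 -0.0205  0.338 ]
top barM (372, 166) [ 0.5835 -0.0662  0.3368]
top barR (423, 152) [ 0.5967 -0.1131  0.3368]
top knee (235, 213) [0.5553 0.0862 0.1335]
top rod mid (210, 218) [0.5484 0.1204 0.1329]
top ball (182, 226) [0.5372 0.1579 0.1356]
top lidtopL (230, 180) [0.5847 0.078  0.2401]
top lidtopR (497, 117) [ 0.6425 -0.2018  0.2939]
top ink (144, 278) [0.4612 0.2346 0.0568]
top awl (500, 147) [ 0.6382 -0.2571  0.1743]
side FLrim (338, 268) [0.4288 0.0453 0.0946]
side BLrim (209, 233) [0.608  0.1001 0.0924]
side knee (238, 233) [0.5533 0.0978 0.1323]
side rodmid (228, 252) [0.5444 0.1288 0.1329]
side ball (216, 273) [0.5353 0.1623 0.1352]
side pivot (268, 262) [0.5176 0.0819 0.0757]
side upperpivot (213, 186) [0.5853 0.0984 0.2026]
side FRrim (379, 131) [ 0.5116 -0.2308  0.0998]
side bar (291, 37) [ 0.5749 -0.0483  0.3334]
bar 659 [ 0.58597178 -0.06525737  0.33778889] [ 0.5694503  -0.11540072  0.26144966] [ 0.60234147 -0.01592447  0.34040106] [ 0.59908406 -0.1154007
[... 170 characters left out ...]
2     52.032806]
 [ 526.5      -300.72894 ]
 [ 730.99365  -238.98361 ]
 [ 624.47986   113.77814 ]]
435
[0.5523 0.12   0.1353]
[0.547  0.123  0.1336]
[0.5471 0.1262 0.1311]
[0.5444 0.1291 0.13  ]
[0.5458 0.132  0.1294]
[0.5469 0.1351 0.1345]
[0.5429 0.1384 0.1317]
[0.5483 0.141  0.1326]
[0.5389 0.1444 0.1289]
[0.5376 0.1477 0.1268]
[0.5414 0.1506 0.1324]
[0.5441 0.1533 0.1329]
[0.5441 0.1559 0.1336]
[0.533  0.1575 0.1368]
[0.5425 0.1593 0.1362]
[0.5411 0.1617 0.1376]
[0.5345 0.1639 0.1335]
[0.4571 0.2366 0.0642]
[0.4602 0.239  0.0664]
[0.4661 0.2413 0.0648]
[0.4555 0.243  0.0633]
[0.4662 0.2452 0.0667]
[0.4645 0.2473 0.065 ]
[0.463  0.2489 0.0648]
[0.4585 0.2515 0.0656]
[0.4539 0.2533 0.0645]
```

The points agree with a chest yawed about 0.275 rad, hinge near (0.660,-0.044,0.103). I'll go around the front at a safe height first.

```bash
cat >> h.py <<'E'
YAW=.275; H=np.array([.6605,-.0444,.103])
def cmat(): return Ro.from_euler("z",YAW).as_matrix()
def c2w(p): return cmat()@(np.array(p,float)-[.1,0,.103])+H
def w2c(X): return (np.array(X)-H)@cmat()+[.1,0,.103]
def st():
    o=monitor.get_obs();T=Ro.from_rotvec(o["orientation"])
    print("t",round(o["clock"],2),"tcp",o["tcp_pos"].round(4),"chest",w2c(o["tcp_pos"]).round(4),"F chest",(o["contact_force"]@cmat()).round(1),"grip",round(o["grip_width"],3),round(o["gripper_force"],1))
    print("axes in chest\n",(cmat().T@T.as_matrix()).T.round(3),"j",o["joints"].round(2));return o,T
def to(p,world=False):
    o,T=st();X=np.array(p) if world else c2w(p)
    d=T.inv().apply(X-o["tcp_pos"])*100;print("shift cm",d.round(2),"norm",np.linalg.norm(d).round(2))
E
python3 -m crank '[[[2.6,-2.9,-0.8],[0,0,0]],[[2.6,-2.9,-0.8],[0,0,0]],[[2.6,-2.9,-0.8],[0,0,0]],[[2.6,-2.9,-0.8],[0,0,0]],[[2.6,-2.9,-0.8],[0,0,0]]]' 0 20
python3 -m crank '[[[2.6,-2.9,-0.8],[0,0,0]],[[2.6,-2.9,-0.8],[0,0,0]],[[2.6,-2.9,-0.8],[0,0,0]],[[2.4,-3.3,0],[0,0,0]],[[2.4,-3.3,0],[0,0,0]]]'
python3 -m crank '[[[2.4,-3.3,0],[0,0,0]],[[2.4,-3.3,0],[0,0,0]],[[2.4,-3.3,0],[0,0,0]]]'
python3 -c "
from h import *
to([.44,.2,.27],True)"
```

```text
clock: 0.6
tcp_pos: [0.2811, -0.4662, 0.2493]
orientation: [-3.106, -0.469, 0.001]
contact_force: [0.5, 0.4, 1.4]
grip_width: 0.0125
gripper_force: 0.0
clock: 1.1
tcp_pos: [0.3562, -0.283, 0.2735]
orientation: [3.106, 0.469, 0.0]
contact_force: [0.7, -0.3, -0.5]
grip_width: -0.0001
gripper_force: 0.0
clock: 1.4
tcp_pos: [0.3954, -0.1671, 0.2733]
orientation: [3.106, 0.469, -0.0]
contact_force: [1.4, -0.5, 0.2]
grip_width: -0.0001
gripper_force: 0.0
t 1.4 tcp [ 0.3954 -0.1671  0.2733] chest [-0.1884 -0.0461  0.2733] F chest [ 1.2 -0.9  0.2] grip -0.0 0.0
axes in chest
 [[ 1.     0.025 -0.   ]
 [ 0.025 -1.     0.   ]
 [-0.    -0.    -1.   ]] j [ 0.59  0.02 -0.33  2.01  0.01  1.12 -1.02]
shift cm [ 15.09 -33.76   0.32] norm 36.98
```

```bash

python3 -m crank '[[[1.5,-3.4,0],[0,0,0]],[[1.5,-3.4,0],[0,0,0]],[[1.5,-3.4,0],[0,0,0]],[[1.5,-3.4,0],[0,0,0]],[[1.5,-3.4,0],[0,0,0]]]' >/dev/null
python3 -m crank '[[[1.5,-3.4,0],[0,0,0]],[[1.5,-3.4,0],[0,0,0]],[[1.5,-3.4,0],[0,0,0]],[[1.5,-3.4,0],[0,0,0]],[[0,0,0],[0,0,-0.15]]]'>/dev/null
python3 -m crank '[[[0,0,0],[0,0,-0.15]],[[0,0,0],[0,0,-0.15]],[[0,0,0],[0,0,-0.15]],[[0,0,0],[0,0,-0.15]],[[0,0,0],[0,0,-0.15]]]'>/dev/null
python3 -m crank '[[[0,0,0],[0,0,-0.15]],[[0,0,0],[0,0,-0.15]],[[0,0,0],[0,0,-0.15]],[[0,0,0],[0,0,-0.15]],[[0,0,0],[0,0,-0.046]]]'
python3 -m crank '[[[0,0,0],[0,-0.14,0]],[[0,0,0],[0,-0.14,0]],[[0,0,0],[0,-0.14,0]],[[0,0,0],[0,0,0]]]'
python3 -c "
from h import *
to([.085,.203,.25])
snap('wrist','w1.png')"
```

```text
clock: 3.4
tcp_pos: [0.4338, 0.1632, 0.2731]
orientation: [-1.89, -2.509, 0.001]
contact_force: [0.1, 0.1, -0.4]
grip_width: -0.0002
gripper_force: 0.0
clock: 3.8
tcp_pos: [0.432, 0.1678, 0.2722]
orientation: [1.669, 2.228, -0.359]
contact_force: [0.3, 0.6, -0.6]
grip_width: -0.0001
gripper_force: 0.0
t 3.8 tcp [0.432  0.1678 0.2722] chest [-0.0623  0.2663  0.2722] F chest [ 0.5  0.5 -0.6] grip -0.0 0.0
axes in chest
 [[-0.01   0.913 -0.409]
 [ 1.     0.01  -0.002]
 [ 0.002 -0.409 -0.913]] j [-0.03  0.25 -0.87  1.89  0.54  1.39 -0.81]
shift cm [-5.02 14.67  4.64] norm 16.18
```

View pics/w1.png

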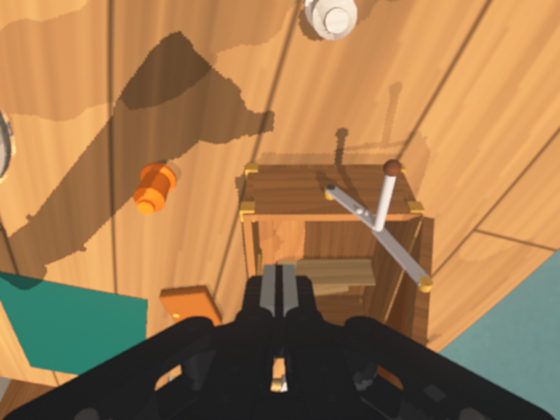

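The wrist view shows the knee at (378,228), the ball at (391,168), the lower pivot at (331,191) and the upper pivot at (425,285), with the closed fingers at (278,290).

```bash
python3 - <<'E'
from h import *
p,d=snap("wrist")
uv=[(378,226),(384,200),(388,185),(391,168),(331,191),(425,285),(268,300),(296,300),(268,270),(296,270)]
z=[np.median(d[v-1:v+2,u-1:u+2]) for u,v in uv]
X=pts("wrist",uv,z)
for a,b in zip(uv,X):print(a,b.round(4),w2c(b).round(4))
E
python3 -m crank '[[[0,3,0],[0,0,0]],[[0,3,0],[0,0,0]],[[0,3,0],[0,0,0]],[[0,3,0],[0,0,0]],[[0,2.7,0],[0,0,0]]]' >/dev/null
python3 -m crank '[[[0,0,0],[0,0,0]],[[0,0,0],[0,0,0]]]' >/dev/null
python3 -c "
from h import *
to([.085,.200,.115])"
```

```text
(378, 226) [0.5586 0.0919 0.134 ] [0.039  0.1588 0.134 ]
(384, 200) [0.5488 0.1241 0.1342] [0.0382 0.1925 0.1342]
(388, 185) [0.5441 0.1411 0.1343] [0.0384 0.2102 0.1343]
(391, 168) [0.5373 0.1593 0.1357] [0.0367 0.2295 0.1357]
(331, 191) [0.5197 0.0795 0.0749] [-0.0019  0.1575  0.0749]
(425, 285) [0.5873 0.0944 0.2038] [0.0673 0.1535 0.2038]
(268, 300) [0.4217 0.1951 0.3183] [-0.0648  0.2954  0.3183]
(296, 300) [0.4312 0.1978 0.3183] [-0.055   0.2954  0.3183]
(268, 270) [0.4238 0.1851 0.2962] [-0.0655  0.2852  0.2962]
(296, 270) [ 0.5412 -0.1118  0.0317] [-0.0331 -0.0324  0.0317]
t 4.6 tcp [0.5759 0.2014 0.2731] chest [0.0854 0.2596 0.2731] F chest [-0.4  0.8  0.9] grip -0.0 0.0
axes in chest
 [[ 0.003  0.913 -0.407]
 [ 1.    -0.003 -0.001]
 [-0.002 -0.407 -0.913]] j [-0.1   0.5  -0.78  1.58  0.69  1.5  -0.75]
shift cm [ 1.   -0.   16.86] norm 16.89
```

```bash

python3 -m crank '[[[0.1,0,3.5],[0,0,0]],[[0.1,0,3.5],[0,0,0]],[[0.1,0,3.5],[0,0,0]],[[0.1,0,3.5],[0,0,0]],[[0.1,0,2.9],[0,0,0]]]' >/dev/null
python3 -m crank '[[[0,0,0],[0,0,0]],[[0,0,0],[0,0,0]]]' >/dev/null
python3 -c "
from h import *
to([.062,.195,.115])
snap('side','s2.png')"
```

```text
t 5.3 tcp [0.5927 0.1411 0.118 ] chest [0.0851 0.197  0.118 ] F chest [ 0.4 -0.2  0.8] grip -0.0 0.0
axes in chest
 [[ 0.     0.913 -0.408]
 [ 1.    -0.001 -0.   ]
 [-0.    -0.408 -0.913]] j [-0.05  0.63 -0.71  1.76  0.83  1.24 -0.85]
shift cm [-0.06 -2.31  0.36] norm 2.34
```

View pics/s2.png

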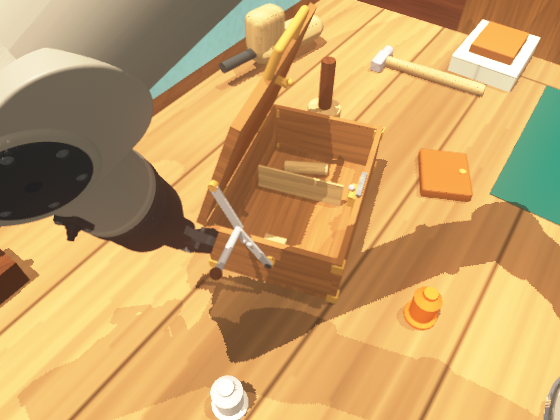

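The fingers stand behind the rod, at about (205,240). I'll move them forward gently.

```bash

python3 -m crank '[[[0,-0.6,0],[0,0,0]],[[0,-0.6,0],[0,0,0]],[[0,-0.4,0],[0,0,0]],[[0,0,0],[0,0,0]]]' | grep -E "tcp|force"
python3 -m crank '[[[0,-0.2,0],[0,0,0]],[[0,-0.2,0],[0,0,0]]]' | grep -E "tcp|contact"
python3 -m crank '[[[0,-0.2,0],[0,0,0]],[[0,0,0],[0,0,0]]]' | grep -E "tcp|contact"
python3 -c "
from h import *
st()"
```

```text
tcp_pos: [0.5771, 0.1373, 0.1176]
contact_force: [-0.9, 0.2, -0.3]
gripper_force: 0.0
tcp_pos: [0.5738, 0.136, 0.1171]
contact_force: [0.8, -0.2, 0.2]
tcp_pos: [0.5716, 0.1354, 0.117]
contact_force: [0.3, -0.1, 0.2]
t 6.15 tcp [0.5716 0.1354 0.117 ] chest [0.0633 0.1972 0.117 ] F chest [ 0.2 -0.2  0.2] grip -0.0 0.0
axes in chest
 [[-0.     0.913 -0.408]
 [ 1.     0.    -0.   ]
 [-0.    -0.408 -0.913]] j [-0.04  0.6  -0.72  1.81  0.83  1.22 -0.87]
```

```bash

for i in 1; do :; done
python3 -m crank '[[[0,-0.2,0],[0,0,0]],[[0,0,0],[0,0,0]]]' | grep -E "tcp|contact"
python3 -m crank '[[[0,-0.2,0],[0,0,0]],[[0,0,0],[0,0,0]]]' | grep -E "tcp|contact"
python3 -m crank '[[[0,-0.2,0],[0,0,0]],[[0,0,0],[0,0,0]]]' | grep -E "tcp|contact"
python3 -m crank '[[[0,-0.1,0],[0,0,0]],[[0,0,0],[0,0,0]]]' | grep -E "tcp|contact"
```

```text
tcp_pos: [0.5698, 0.1349, 0.117]
contact_force: [0.1, -1.0, -0.5]
tcp_pos: [0.5678, 0.1343, 0.117]
contact_force: [0.6, -0.4, 0.3]
tcp_pos: [0.5659, 0.1338, 0.1171]
contact_force: [-0.5, 0.3, -0.3]
tcp_pos: [0.5651, 0.1336, 0.1171]
contact_force: [0.8, 0.5, -0.0]
```

```bash

python3 -m crank '[[[0,-0.15,0],[0,0,0]],[[0,0,0],[0,0,0]]]' | grep -E "tcp|contact"
python3 -m crank '[[[0,-0.15,0],[0,0,0]],[[0,0,0],[0,0,0]]]' | grep -E "tcp|contact"
python3 -m crank '[[[0,-0.15,0],[0,0,0]],[[0,0,0],[0,0,0]]]' | grep -E "tcp|contact"
python3 -c "
from h import *
st()"
```

```text
tcp_pos: [0.5635, 0.1331, 0.1171]
contact_force: [-0.0, -0.3, -0.3]
tcp_pos: [0.5621, 0.1327, 0.117]
contact_force: [0.0, 0.7, 0.4]
tcp_pos: [0.5607, 0.1323, 0.1171]
contact_force: [0.1, 0.4, 0.6]
t 7.55 tcp [0.5607 0.1323 0.1171] chest [0.0519 0.1972 0.1171] F chest [0.2 0.4 0.6] grip -0.0 0.0
axes in chest
 [[-0.     0.913 -0.408]
 [ 1.    -0.    -0.   ]
 [-0.    -0.408 -0.913]] j [-0.04  0.59 -0.73  1.84  0.82  1.21 -0.88]
```

```bash

python3 -m crank '[[[0,-0.1,0],[0,0,0]],[[0,0,0],[0,0,0]]]' | grep -E "tcp|contact"
python3 -m crank '[[[0,-0.1,0],[0,0,0]],[[0,0,0],[0,0,0]]]' | grep -E "tcp|contact"
python3 -m crank '[[[0,-0.1,0],[0,0,0]],[[0,0,0],[0,0,0]]]' | grep -E "tcp|contact"
```

```text
tcp_pos: [0.5597, 0.1321, 0.117]
contact_force: [-0.4, 0.3, 0.4]
tcp_pos: [0.5588, 0.1318, 0.117]
contact_force: [-0.4, -0.2, 0.5]
tcp_pos: [0.5578, 0.1315, 0.117]
contact_force: [0.7, 0.6, 0.8]
```

```bash

python3 -m crank '[[[0,-0.1,0],[0,0,0]],[[0,0,0],[0,0,0]]]' | grep -E "tcp|contact"
python3 -m crank '[[[0,-0.1,0],[0,0,0]],[[0,0,0],[0,0,0]]]' | grep -E "tcp|contact"
python3 -c "
from h import *
snap('wrist','w3.png');st()"
```

```text
tcp_pos: [0.5569, 0.1312, 0.1171]
contact_force: [0.0, -0.3, -0.7]
tcp_pos: [0.5561, 0.131, 0.1172]
contact_force: [1.0, 0.1, 1.2]
t 8.6 tcp [0.5561 0.131  0.1172] chest [0.0472 0.1972 0.1172] F chest [ 0.2 -0.1  0.9] grip 0.0 0.2
axes in chest
 [[ 0.     0.913 -0.408]
 [ 1.    -0.     0.   ]
 [ 0.    -0.408 -0.913]] j [-0.04  0.58 -0.73  1.85  0.82  1.21 -0.89]
```

View pics/w3.png

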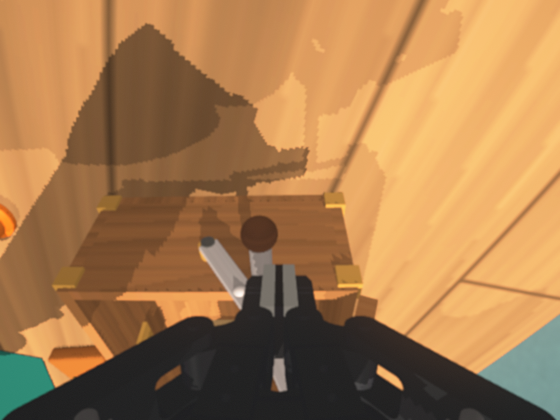

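The wrist view shows the ball at (259,233) and the rod just left of the fingers' edge at (248,280), so they are practically touching. Now I push along the arc, forward and up.

```bash

python3 -m crank '[[[-0.02,-0.09,-0.05],[0,0,0]],[[0,0,0],[0,0,0]]]' | grep -E "tcp|contact"
python3 -m crank '[[[-0.02,-0.09,-0.05],[0,0,0]],[[0,0,0],[0,0,0]]]' | grep -E "tcp|contact"
python3 -m crank '[[[-0.02,-0.09,-0.05],[0,0,0]],[[0,0,0],[0,0,0]]]' | grep -E "tcp|contact"
python3 -c "
from h import *
st()"
```

```text
tcp_pos: [0.555, 0.1308, 0.1177]
contact_force: [0.4, -0.0, -0.2]
tcp_pos: [0.5541, 0.1305, 0.1181]
contact_force: [-0.4, 0.4, -0.3]
tcp_pos: [0.5533, 0.1303, 0.1187]
contact_force: [0.6, -0.4, -0.2]
t 9.2 tcp [0.5533 0.1303 0.1187] chest [0.0442 0.1973 0.1187] F chest [ 0.5 -0.5 -0.2] grip -0.0 0.0
axes in chest
 [[-0.     0.913 -0.408]
 [ 1.     0.    -0.   ]
 [-0.    -0.408 -0.913]] j [-0.03  0.57 -0.73  1.85  0.82  1.21 -0.89]
```

```bash

python3 -m crank '[[[0,-0.1,0],[0,0,0]],[[0,0,0],[0,0,0]]]' | grep -E "tcp|contact"
python3 -m crank '[[[0,-0.1,0],[0,0,0]],[[0,0,0],[0,0,0]]]' | grep -E "tcp|contact"
python3 - <<'E'
from h import *
p,d=snap("wrist");st()
m=p.astype(int)
red=(m[:,:,0]-m[:,:,2]>25)&(m[:,:,0]<130)
sub=np.zeros(red.shape,np.uint8);sub[200:275,225:300]=red[200:275,225:300]*255
c=max(cv2.findContours(sub,0,2)[0],key=cv2.contourArea);(u,v),rad=cv2.minEnclosingCircle(c);print(u,v,rad)
u,v=int(u),int(v);print(w2c(pts("wrist",[(u,v)],[np.median(d[v-2:v+3,u-2:u+3])])))
for v in(255,262,268):
    print(v,d[v,240:320:4].round(3))
E
```

```text
tcp_pos: [0.5523, 0.13, 0.1186]
contact_force: [-0.3, -0.3, 0.5]
tcp_pos: [0.5513, 0.1297, 0.1187]
contact_force: [-0.0, 0.2, 1.0]
t 9.65 tcp [0.5514 0.1298 0.1187] chest [0.0423 0.1972 0.1187] F chest [-0.6  0.7 -0.2] grip 0.0 0.0
axes in chest
 [[-0.     0.913 -0.408]
 [ 1.     0.    -0.   ]
 [-0.    -0.408 -0.913]] j [-0.03  0.57 -0.73  1.86  0.82  1.2  -0.89]
253.5 237.0 37.963897705078125
[[0.03226069 0.22928967 0.13209933]]
255 [0.25  0.25  0.25  0.249 0.25  0.25  0.156 0.153 0.154 0.153 0.156 0.249
 0.248 0.248 0.248 0.247 0.248 0.248 0.248 0.248]
262 [0.228 0.245 0.244 0.244 0.243 0.244 0.158 0.155 0.155 0.156 0.158 0.243
 0.245 0.243 0.243 0.243 0.245 0.244 0.243 0.242]
268 [0.226 0.225 0.24  0.241 0.24  0.24  0.148 0.148 0.149 0.148 0.149 0.148
 0.148 0.149 0.24  0.239 0.24  0.238 0.239 0.239]
```

```bash
python3 - <<'E'
from h import *
p,d=snap("wrist","w4.png");cv2.imwrite("pics/w4c.png",cv2.resize(p[200:340,200:360,::-1],None,fx=4,fy=4))
K,D,R,t=model("wrist");o=monitor.get_obs()
print(cv2.projectPoints(o["tcp_pos"].reshape(1,3),cv2.Rodrigues(R)[0],t,K,D)[0],(R@o["tcp_pos"]+t))
uv=[(272,256),(272,262),(265,262),(279,262),(266,268),(278,268),(290,268),(266,285),(290,285),(278,300)]
X=pts("wrist",uv,[d[v,u] for u,v in uv])
T=Ro.from_rotvec(o["orientation"])
for a,b in zip(uv,X):print(a,w2c(b).round(4),"tool",T.inv().apply(b-o["tcp_pos"]).round(4))
E
```

```text
[[[277.14718057 262.85100371]]] [-0.00072495  0.02429697  0.17945956]
(272, 256) [0.0402 0.2196 0.1341] tool [ 0.0141 -0.0021 -0.0232]
(272, 262) [0.0402 0.2162 0.1346] tool [ 0.0108 -0.0022 -0.0222]
(265, 262) [0.037  0.2146 0.1332] tool [ 0.0099 -0.0053 -0.0203]
(279, 262) [0.0433 0.2142 0.1328] tool [ 0.0097  0.0009 -0.0198]
(266, 268) [0.0378 0.2193 0.1406] tool [ 0.0112 -0.0046 -0.029 ]
(278, 268) [0.0428 0.2195 0.1407] tool [ 0.0113  0.0005 -0.0292]
(290, 268) [0.0479 0.2199 0.1411] tool [ 0.0116  0.0055 -0.0298]
(266, 285) [0.0383 0.2263 0.1548] tool [ 0.0118 -0.004  -0.0448]
(290, 285) [0.0474 0.2261 0.1547] tool [ 0.0117  0.0051 -0.0447]
(278, 300) [0.0429 0.2297 0.164 ] tool [ 0.0111  0.0005 -0.0546]
```

View pics/w4c.png

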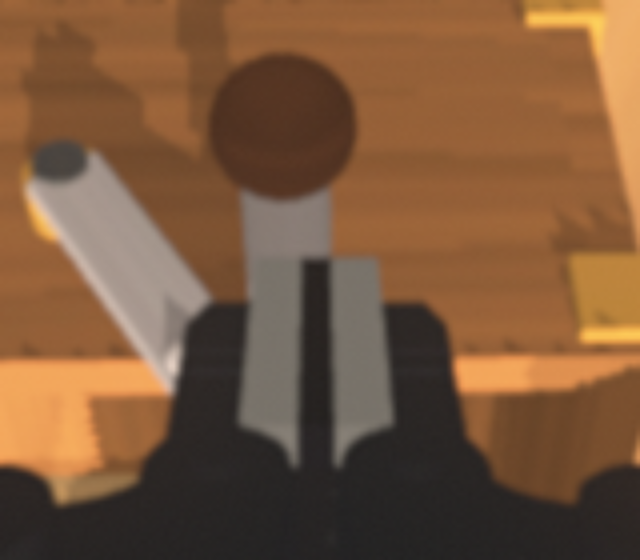

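The crop shows the rod running on past the fingertips, which end at about row 264, so the tips may be above the rod. I'll check this against the earlier side picture.

```bash
python3 - <<'E'
from h import *
K,D,R,t=model("side")
a=np.array([0,-.408,-.913])
for s in(0,-.01,-.02,-.03,-.05):
    X=c2w(np.array([.0851,.197,.118])+s*a)
    print(s,cv2.projectPoints(X.reshape(1,3),cv2.Rodrigues(R)[0],t,K,D)[0].ravel().round(1))
p=cv2.imread("pics/s2.png");cv2.imwrite("pics/s2c.png",cv2.resize(p[190:300,160:300],None,fx=5,fy=5,interpolation=cv2.INTER_CUBIC))
E
```

```text
0 [194.8 247. ]
-0.01 [192.3 245.4]
-0.02 [189.8 243.6]
-0.03 [187.2 241.9]
-0.05 [181.7 238.2]
```

View pics/s2c.png

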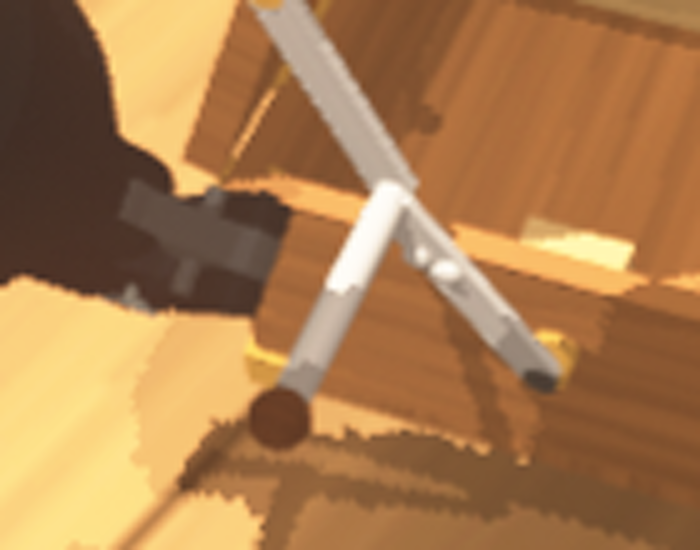

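```bash
python3 - <<'E'
from h import *
p,d=snap("side","s5.png");np.save("s5d.npy",d);o,T=st()
cv2.imwrite("pics/s5c.png",cv2.resize(p[180:300,130:290,::-1],None,fx=5,fy=5,interpolation=cv2.INTER_CUBIC))
K,D,R,t=model("side")
for x in([0,0,0],[.011,0,-.027],[.011,.005,-.05],[-.011,-.005,-.05]):
    X=T.apply(x)+o["tcp_pos"];print(x,cv2.projectPoints(X.reshape(1,3),cv2.Rodrigues(R)[0],t,K,D)[0].ravel().round(1),(R@X+t)[2])
v,u=np.nonzero(d>0);X=T.inv().apply(pts("side",np.c_[u,v],d[v,u])-o["tcp_pos"])
s=(abs(X[:,0])<.03)&(abs(X[:,1])<.05)&(X[:,2]>-.08)&(X[:,2]<.04)&(u<240)
q=p[v,u].astype(int);s&=(q.max(1)-q.min(1)<35)
for k in np.nonzero(s)[0][::max(1,s.sum()//40)]:print(u[k],v[k],(X[k]*1000).round(0),q[k])
E
```

```text
t 9.75 tcp [0.5515 0.1298 0.1187] chest [0.0424 0.1972 0.1187] F chest [-0.2  0.4  1. ] grip 0.0 0.0
axes in chest
 [[ 0.     0.913 -0.408]
 [ 1.    -0.     0.   ]
 [ 0.    -0.408 -0.913]] j [-0.03  0.57 -0.73  1.86  0.82  1.2  -0.89]
[0, 0, 0] [224.3 256.1] 0.5738228047258179
[0.011, 0, -0.027] [215.7 260.3] 0.5457129082646548
[0.011, 0.005, -0.05] [206.5 255.4] 0.5250830047494471
[-0.011, -0.005, -0.05] [220.5 240.4] 0.5279738409676963
233 235 [-29.  -2.  -2.] [255 253 250]
233 236 [-28.  -3.  -4.] [254 252 248]
235 236 [-28.  -6.  -4.] [253 250 244]
237 236 [-30.  -8.  -1.] [233 220 202]
234 237 [-27.  -5.  -4.] [254 252 247]
236 237 [-28.  -7.  -3.] [243 234 220]
233 238 [-25.  -4.  -2.] [240 229 215]
235 238 [-26.  -7.  -5.] [244 234 223]
237 238 [-27.  -8.  -1.] [169 153 137]
234 239 [-24.  -6.  -5.] [199 180 166]
236 239 [-25.  -8.  -2.] [124 108  98]
228 252 [  3. -28. -79.] [81 64 56]
230 252 [  2. -30. -79.] [79 61 51]
227 253 [  5. -27. -80.] [81 62 55]
229 253 [  4. -29. -79.] [78 59 51]
217 254 [  9. -16. -77.] [74 51 43]
219 254 [  8. -17. -75.] [76 56 45]
221 254 [  7.
[... 807 characters left out ...]
.] [109  92  78]
222 258 [ 11. -23. -78.] [77 55 46]
214 259 [ 14. -11. -68.] [91 70 58]
216 259 [ 13. -12. -63.] [109  91  77]
218 259 [ 10.  -7. -42.] [140 125 107]
220 259 [  9.  -8. -37.] [136 121 105]
222 259 [ 12. -23. -76.] [79 57 47]
217 260 [ 12.  -7. -44.] [145 130 113]
219 260 [ 11.  -8. -39.] [149 134 116]
221 260 [  9.  -8. -33.] [125 109  94]
223 260 [ 13. -24. -76.] [89 67 57]
218 261 [ 12.  -6. -37.] [153 137 120]
220 261 [ 11.  -7. -33.] [150 135 117]
222 261 [  9.  -7. -23.] [147 131 115]
224 261 [ 13. -25. -74.] [79 58 47]
226 261 [ 13. -27. -74.] [76 53 43]
219 262 [ 12.  -5. -29.] [158 141 124]
221 262 [ 11.  -7. -28.] [154 138 121]
224 262 [ 14. -25. -71.] [112  91  80]
```

View pics/s5c.png

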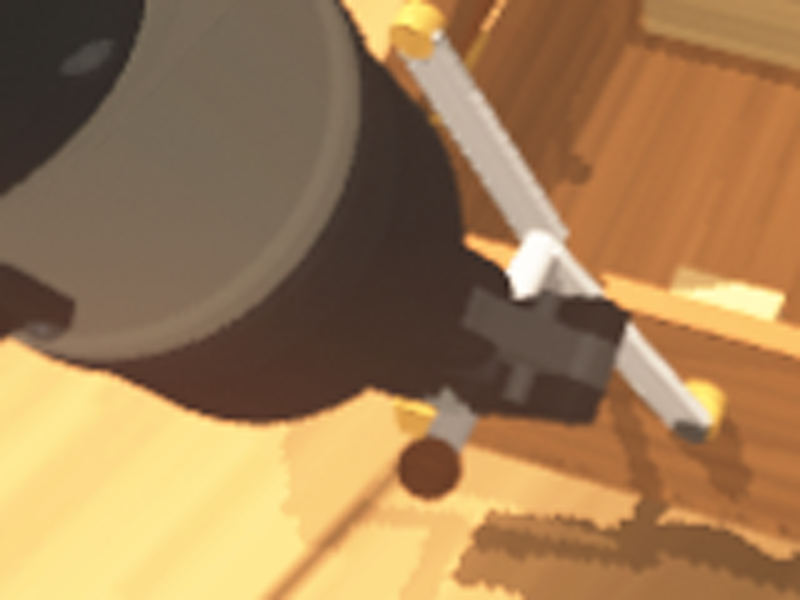

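```bash
python3 - <<'E'
from h import *
d=np.load("s5d.npy");o,T=st()
uv=[(252,246),(252,254),(248,258),(245,262),(240,262),(235,262),(240,250),(230,256),(228,248),(250,250),(246,252)]
X=pts("side",uv,[d[v,u] for u,v in uv])
for a,b in zip(uv,X):print(a,"chest",w2c(b).round(4),"tool",T.inv().apply(b-o["tcp_pos"]).round(4))
E
```

```text
t 9.75 tcp [0.5515 0.1298 0.1187] chest [0.0424 0.1972 0.1187] F chest [-0.2  0.4  1. ] grip 0.0 0.0
axes in chest
 [[ 0.     0.913 -0.408]
 [ 1.    -0.     0.   ]
 [ 0.    -0.408 -0.913]] j [-0.03  0.57 -0.73  1.86  0.82  1.2  -0.89]
(252, 246) chest [-0.0181  0.2381  0.2244] tool [-0.0058 -0.0605 -0.1132]
(252, 254) chest [-0.0201  0.2438  0.2187] tool [ 0.0017 -0.0625 -0.1103]
(248, 258) chest [-0.0185  0.2504  0.22  ] tool [ 0.0073 -0.0609 -0.1142]
(245, 262) chest [-0.1333  0.4767  0.5962] tool [ 0.0604 -0.1756 -0.5499]
(240, 262) chest [-0.0111  0.2546  0.2148] tool [ 0.0132 -0.0534 -0.1112]
(235, 262) chest [-0.0014  0.2479  0.2001] tool [ 0.013  -0.0438 -0.095 ]
(240, 250) chest [-0.0089  0.2476  0.2256] tool [ 0.0024 -0.0513 -0.1182]
(230, 256) chest [0.0068 0.2425 0.1998] tool [ 0.0083 -0.0356 -0.0926]
(228, 248) chest [-0.0004  0.256   0.2362] tool [ 0.0057 -0.0427 -0.1313]
(250, 250) chest [-0.0178  0.2429  0.2236] tool [-0.0011 -0.0602 -0.1144]
(246, 252) chest [-0.0144  0.2457  0.2221] tool [ 0.002  -0.0568 -0.1142]
```

Confirmed: the shut finger pads end about 27 mm behind the reported TCP, so they passed over the rod without touching it (forces were zero). I'll back off, go lower, and push again.

```bash

python3 -m crank '[[[0,1.1,0],[0,0,0]],[[0,1.1,0],[0,0,0]],[[0,1.1,0],[0,0,0]],[[-0.05,0,1.3],[0,0,0]],[[-0.05,0,1.3],[0,0,0]]]' | grep -E "tcp|contact"
python3 -m crank '[[[0,0,0],[0,0,0]]]' >/dev/null
python3 - <<'E'
from h import *
to([.065,.185,.095])
p,d=snap("wrist","w6.png")
for v in range(240,284,6):print(v,d[v,232:320:4].round(3))
E
```

```text
tcp_pos: [0.5867, 0.1274, 0.0942]
contact_force: [-0.1, -0.8, -0.0]
t 10.35 tcp [0.585  0.125  0.0927] chest [0.0734 0.1835 0.0927] F chest [ 0.3 -0.3 -1.1] grip -0.0 0.0
axes in chest
 [[-0.     0.912 -0.409]
 [ 1.    -0.002 -0.005]
 [-0.005 -0.409 -0.912]] j [-0.04  0.64 -0.7   1.8   0.86  1.2  -0.88]
shift cm [ 0.04 -0.84 -0.27] norm 0.88
240 [0.242 0.24  0.241 0.241 0.24  0.241 0.241 0.239 0.24  0.239 0.239 0.24
 0.239 0.238 0.239 0.241 0.239 0.239 0.24  0.239 0.24  0.3  ]
246 [0.236 0.237 0.237 0.235 0.237 0.236 0.236 0.236 0.237 0.236 0.236 0.235
 0.236 0.235 0.235 0.237 0.236 0.235 0.235 0.235 0.236 0.234]
252 [0.232 0.231 0.232 0.232 0.232 0.232 0.232 0.232 0.232 0.232 0.231 0.232
 0.232 0.23  0.232 0.232 0.231 0.232 0.232 0.231 0.231 0.23 ]
258 [0.228 0.228 0.227 0.229 0.228 0.229 0.228 0.229 0.228 0.228 0.228 0.228
 0.226 0.227 0.228 0.226 0.228 0.227 0.228 0.227 0.228 0.227]
264 [0.225 0.224 0.226 0.225 0.224 0.    0.225 0.226 0.224 0.225 0.224 0.225
 0.223 0.224 0.223 0.224 0.223 0.224 0.223 0.225 0.223 0.223]
270 [0.223 0.221 0.221 0.221 0.221 0.221 0.22  0.221 0.146 0.147 0.147 0.147
 0.148 0.147 0.146 0.147 0.22  0.219 0.22  0.22  0.22  0.219]
276 [0.217 0.218 0.218 0.217 0.217 0.15  0.151 0.15  0.142 0.141 0.141 0.142
 0.142 0.141 0.141 0.141 0.15  0.148 0.151 0.216 0.215 0.216]
282 [0.214 0.214 0.213 0.214 0.142 0.144 0.145 0.146 0.136 0.137 0.137 0.137
 0.135 0.137 0.135 0.137 0.146 0.146 0.144 0.145 0.209 0.209]
```

```bash

python3 -m crank '[[[0,-0.5,0],[0,0,0]],[[0,-0.5,0],[0,0,0]],[[0,0,0],[0,0,0]]]' | grep -E "tcp|contact"
python3 -m crank '[[[0,-0.15,0],[0,0,0]],[[0,-0.15,0],[0,0,0]],[[0,0,0],[0,0,0]]]' | grep -E "tcp|contact"
python3 -m crank '[[[0,-0.15,0],[0,0,0]],[[0,0,0],[0,0,0]]]' | grep -E "tcp|contact"
python3 -m crank '[[[0,-0.15,0],[0,0,0]],[[0,0,0],[0,0,0]]]' | grep -E "tcp|contact"
python3 -m crank '[[[0,-0.15,0],[0,0,0]],[[0,0,0],[0,0,0]]]' | grep -E "tcp|contact"
python3 -c "
from h import *
st()"
```

```text
tcp_pos: [0.5759, 0.1251, 0.0957]
contact_force: [0.4, -0.2, 0.7]
tcp_pos: [0.5737, 0.1241, 0.0955]
contact_force: [-0.4, -0.2, 0.2]
tcp_pos: [0.5723, 0.1237, 0.0953]
contact_force: [0.8, 0.7, 0.2]
tcp_pos: [0.5708, 0.1233, 0.0953]
contact_force: [-0.7, -0.4, 0.3]
tcp_pos: [0.5696, 0.1229, 0.0954]
contact_force: [-0.3, 0.2, 0.0]
t 11.6 tcp [0.5696 0.1229 0.0954] chest [0.058  0.1857 0.0954] F chest [-0.3  0.3  0. ] grip -0.0 0.2
axes in chest
 [[ 0.     0.913 -0.408]
 [ 1.     0.     0.   ]
 [ 0.    -0.408 -0.913]] j [-0.03  0.62 -0.71  1.84  0.85  1.18 -0.9 ]
```

```bash

python3 -m crank '[[[0,-0.15,0],[0,0,0]],[[0,0,0],[0,0,0]]]' | grep -E "tcp|contact"
python3 -m crank '[[[0,-0.15,0],[0,0,0]],[[0,0,0],[0,0,0]]]' | grep -E "tcp|contact"
python3 -m crank '[[[0,-0.1,0],[0,0,0]],[[0,0,0],[0,0,0]]]' | grep -E "tcp|contact"
python3 -m crank '[[[0,-0.1,0],[0,0,0]],[[0,0,0],[0,0,0]]]' | grep -E "tcp|contact"
python3 -m crank '[[[0,-0.1,0],[0,0,0]],[[0,0,0],[0,0,0]]]' | grep -E "tcp|contact"
```

```text
tcp_pos: [0.5693, 0.123, 0.0956]
contact_force: [4.5, 0.8, -2.3]
tcp_pos: [0.5687, 0.1228, 0.0958]
contact_force: [6.5, 1.2, -2.9]
tcp_pos: [0.5684, 0.1227, 0.096]
contact_force: [9.4, 1.6, -1.9]
tcp_pos: [0.5681, 0.1227, 0.0962]
contact_force: [10.7, 1.5, -3.0]
tcp_pos: [0.5679, 0.1226, 0.0964]
contact_force: [13.0, 2.4, -4.1]
```

```bash

python3 -m crank '[[[-0.02,-0.04,-0.04],[0,0,0]],[[0,0,0],[0,0,0]]]' | grep -E "tcp|contact"
python3 -m crank '[[[-0.02,-0.04,-0.04],[0,0,0]],[[0,0,0],[0,0,0]]]' | grep -E "tcp|contact"
python3 -m crank '[[[-0.02,-0.04,-0.04],[0,0,0]],[[0,0,0],[0,0,0]]]' | grep -E "tcp|contact"
```

```text
tcp_pos: [0.5676, 0.1226, 0.0965]
contact_force: [13.8, 2.2, -6.1]
tcp_pos: [0.5664, 0.122, 0.0971]
contact_force: [7.2, 1.5, 2.2]
tcp_pos: [0.565, 0.1216, 0.0978]
contact_force: [6.5, 2.3, 2.0]
```

The detent gave. I'll continue along the arc.

```bash

python3 -m crank '[[[-0.03,-0.18,-0.07],[0,0,0]],[[0,0,0],[0,0,0]]]' | grep -E "tcp|contact"
python3 -m crank '[[[-0.03,-0.18,-0.07],[0,0,0]],[[0,0,0],[0,0,0]]]' | grep -E "tcp|contact"
python3 -m crank '[[[-0.03,-0.18,-0.07],[0,0,0]],[[0,0,0],[0,0,0]]]' | grep -E "tcp|contact"
python3 -m crank '[[[-0.03,-0.18,-0.07],[0,0,0]],[[0,0,0],[0,0,0]]]' | grep -E "tcp|contact"
python3 - <<'E'
from h import *
p,d=snap("side");o,T=st()
p2,d2=snap("top","t7.png");snap("wrist","w7.png")
E
```

```text
tcp_pos: [0.5623, 0.1209, 0.0983]
contact_force: [2.1, 1.1, 1.0]
tcp_pos: [0.5588, 0.1199, 0.0984]
contact_force: [-0.1, -0.6, 0.1]
tcp_pos: [0.5565, 0.1192, 0.0987]
contact_force: [-1.1, 0.1, 0.1]
tcp_pos: [0.555, 0.1188, 0.0996]
contact_force: [0.1, -0.1, 1.3]
t 14.05 tcp [0.5552 0.1188 0.0996] chest [0.043  0.1857 0.0996] F chest [-0.2 -1.1 -0.8] grip -0.0 0.0
axes in chest
 [[-0.     0.913 -0.408]
 [ 1.     0.    -0.001]
 [-0.001 -0.408 -0.913]] j [-0.03  0.59 -0.72  1.87  0.84  1.17 -0.9 ]
```

View pics/w7.png

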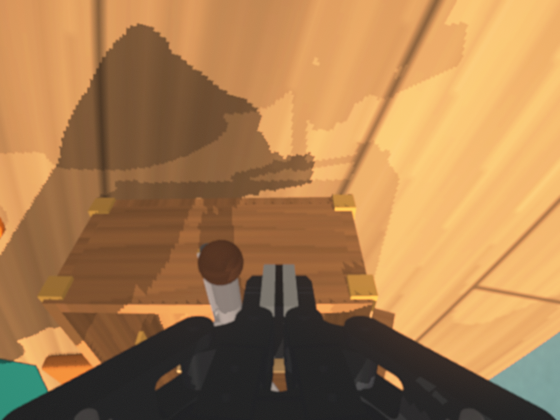

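The wrist view shows the ball now at (220,262), moved forward and off the fingers, which read no load.

```bash
python3 - <<'E'
from h import *
p,d=snap("wrist");X=pts("wrist",[(220,262),(224,285),(226,300)],[d[262,220],d[285,224],d[300,226]]);print(w2c(X).round(4))
p=cv2.imread("pics/t7.png");cv2.imwrite("pics/t7c.png",cv2.resize(p[90:310,160:440],None,fx=2.7,fy=2.7))
E
```

```text
[[0.0248 0.2348 0.1418]
 [0.0249 0.2229 0.1421]
 [0.0247 0.2137 0.1419]]
```

```bash

python3 -m crank '[[[-0.03,-0.15,-0.05],[0,0,0]],[[-0.03,-0.15,-0.05],[0,0,0]],[[0,0,0],[0,0,0]]]' | grep -E "tcp|contact"
python3 - <<'E'
from h import *
p,d=snap("wrist","w8.png")
uv=[]
for v in(285,292,298):
    c=np.array([u for u in range(195,243) if d[v,u]>0 and d[v,u]<.165 and p[v,u].min()>110]);
    if len(c):u=int(c.mean());X=w2c(pts("wrist",[(u,v)],[d[v,u]]))[0];print(v,u,len(c),X.round(4),np.arctan2(X[2]-.005-.067,X[0]))
E
```

```text
tcp_pos: [0.5529, 0.1181, 0.101]
contact_force: [1.1, 0.8, -0.3]
285 227 26 [0.023  0.222  0.1428] 1.2563754599842687
292 228 26 [0.0228 0.2172 0.1423] 1.2564706663711345
298 229 24 [0.0228 0.213  0.142 ] 1.2560056038057008
```

Rod angle has changed about 0.235 rad, so the knee is around 2.3: unlocked with the lid still up. I'll retreat and rise.

```bash

python3 -m crank '[[[0,1,0],[0,0,0]],[[0,1,0],[0,0,0]],[[0.2,0.5,-2],[0,0,0]],[[0.5,0,-4],[0,0,0]],[[0.5,0,-4],[0,0,0]]]' 6 20| grep -E "tcp|contact"
python3 -m crank '[[[0,-0.5,-4],[0,0,0]],[[0,-1,-4],[0,0.14,0]],[[0,-1,-4],[0,0.14,0]],[[0,-1,-4],[0,0.14,0]],[[0,-1,-4],[0,0,0]]]' | grep -E "tcp|contact"
python3 -m crank '[[[0,0,-2],[0,0,0]],[[0,0,0],[0,0,0]],[[0,0,0],[0,0,0]]]' | grep -E "tcp|contact"
python3 - <<'E'
from h import *
to([.5856,-.0656,.42],True)
E
```

```text
tcp_pos: [0.5631, 0.1747, 0.1877]
contact_force: [1.1, -0.5, 0.4]
tcp_pos: [0.5088, 0.2051, 0.3802]
contact_force: [0.6, -1.2, 0.1]
tcp_pos: [0.5065, 0.2097, 0.3983]
contact_force: [-0.3, 0.1, -0.9]
t 15.85 tcp [0.5065 0.2097 0.3983] chest [0.0208 0.2864 0.3983] F chest [-0.3  0.1 -0.9] grip 0.06 0.0
axes in chest
 [[ 0.  1.  0.]
 [ 1. -0.  0.]
 [ 0.  0. -1.]] j [ 0.28  0.26 -0.96  1.54  0.22  1.45 -0.42]
shift cm [-28.64   0.14  -2.17] norm 28.72
```

```bash

python3 -m crank '[[[-3.6,0,-0.5],[0,0,0]],[[-3.6,0,-0.5],[0,0,0]],[[-3.6,0,-0.5],[0,0,0]],[[-3.6,0,-0.5],[0,0,0]],[[-3.6,0,0],[0,0,0]]]' 4 20| grep -E "tcp|contact"
python3 -m crank '[[[-3.6,0,0],[0,0,0]],[[-3.6,0,0],[0,0,0]],[[-3.4,0,0],[0,0,0]],[[0,0,0],[0,0,0]],[[0,0,0],[0,0,0]]]' | grep -E "tcp|contact"
python3 - <<'E'
from h import *
p,d=snap("wrist","w9.png")
to([.5856,-.0656,.38],True)
o,T=st();hsv=cv2.cvtColor(p,cv2.COLOR_RGB2HSV)
v,u=np.nonzero((d>0)&(d<.4));X=T.inv().apply(pts("wrist",np.c_[u,v],d[v,u])-o["tcp_pos"]);h=hsv[v,u]
s=(h[:,0]>16)&(h[:,0]<32)&(h[:,1]>120)&(X[:,2]<.15)&(X[:,2]>-.02)
B=X[s];print(s.sum(),B.min(0),B.max(0),np.median(B,0))
for a in np.arange(-.05,.06,.02):
    k=abs(B[:,0]-a)<.003
    if k.sum():print(a.round(2),B[k].min(0).round(4),B[k].max(0).round(4))
for r_ in (250,258,264,270,276):print(r_,d[r_,200:360:6].round(3))
E
```

```text
tcp_pos: [0.5552, 0.0352, 0.4173]
contact_force: [0.0, 0.9, 0.5]
tcp_pos: [0.5836, -0.0661, 0.4163]
contact_force: [-0.3, 1.2, 0.1]
t 16.9 tcp [ 0.5835 -0.0646  0.417 ] chest [0.0204 0.0015 0.417 ] F chest [ 0.1  1.3 -1. ] grip 0.04 0.0
axes in chest
 [[-0.001  1.     0.002]
 [ 1.     0.001 -0.002]
 [-0.002  0.002 -1.   ]] j [ 0.64  0.31 -0.84  1.42  0.23  1.51  0.09]
shift cm [-0.16  0.18  3.7 ] norm 3.7
t 16.9 tcp [ 0.5835 -0.0646  0.417 ] chest [0.0204 0.0015 0.417 ] F chest [ 0.1  1.3 -1. ] grip 0.04 0.0
axes in chest
 [[-0.001  1.     0.002]
 [ 1.     0.001 -0.002]
 [-0.002  0.002 -1.   ]] j [ 0.64  0.31 -0.84  1.42  0.23  1.51  0.09]
2650 [-0.0561435  -0.0067931   0.07669731] [0.05415208 0.0195395  0.12255071] [0.0049002  0.00034725 0.0803992 ]
-0.05 [-0.0529 -0.0051  0.0781] [-0.047   0.0195  0.1209]
-0.03 [-0.0329 -0.0058  0.078 ] [-0.0271  0.0049  0.0834]
-0.01 [-0.013  -0.0056  0.0779] [-0.007   0.0048  0.0829]
0.01 [ 0.007  -0.0062  0.0774] [0.0128 0.0047 0.084 ]
0.03 [ 0.0271 -0.0068  0.0777] [0.033  0.0046 0.0843]
0.05 [ 0.047  -0.0066  0.0777] [0.053  0.0186 0.1202]
250 [0.521 0.522 0.565 0.564 0.563 0.561 0.564 0.562 0.564 0.562 0.56  0.561
 0.264 0.262 0.266 0.312 0.309 0.311 0.329 0.35  0.372 0.399 0.433 0.469
 0.627 0.627 0.627]
258 [0.528 0.522 0.535 0.536 0.534 0.535 0.535 0.533 0.533 0.532 0.532 0.531
 0.266 0.265 0.267 0.294 0.3   0.313 0.333 0.353 0.376 0.405 0.438 0.477
 0.632 0.632 0.634]
264 [0.53  0.527 0.526 0.527 0.526 0.528 0.528 0.526 0.527 0.529 0.527 0.527
 0.269 0.266 0.269 0.288 0.298 0.314 0.333 0.354 0.38  0.406 0.44  0.478
 0.637 0.635 0.635]
270 [0.639 0.639 0.641 0.146 0.146 0.146 0.64  0.641 0.638 0.639 0.641 0.
 0.27  0.267 0.269 0.283 0.317 0.318 0.335 0.357 0.381 0.149 0.147 0.
 0.641 0.637 0.642]
276 [0.644 0.642 0.141 0.141 0.142 0.145 0.641 0.643 0.642 0.642 0.644 0.567
 0.272 0.269 0.271 0.32  0.318 0.317 0.337 0.359 0.385 0.148 0.141 0.142
 0.141 0.644 0.643]
```

View pics/w9.png

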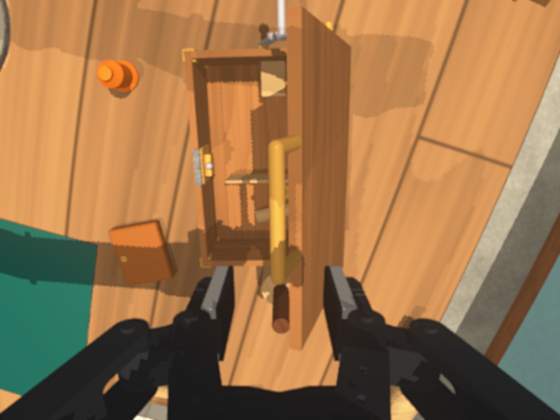

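The wrist view shows the bar centred between the open fingers, running (277,150)–(277,285), with the lid still up. I'll descend about 12.6 cm and grip.

```bash

python3 -m crank '[[[0,0,3],[0,0,0]],[[0,0,3],[0,0,0]],[[0,0,3],[0,0,0]],[[0,0,2],[0,0,0]],[[0,0,1.5],[0,0,0]]]' 4 20| grep -E "tcp|contact"
python3 -m crank '[[[0,0,0],[0,0,0]],[[0,0,0],[0,0,0]]]' | grep -E "tcp|contact"
python3 -m crank '[[[0,0,0],[0,0,0]],[[0,0,0],[0,0,0]],[[0,0,0],[0,0,0]]]' 0.5 20| grep -E "tcp|force|grip"
python3 - <<'E'
from h import *
st();snap("wrist","w10.png")
E
```

```text
tcp_pos: [0.5828, -0.0637, 0.2916]
contact_force: [0.1, -0.5, 0.3]
tcp_pos: [0.5841, -0.0646, 0.2941]
contact_force: [0.2, 0.4, 0.5]
tcp_pos: [0.5836, -0.0655, 0.2945]
contact_force: [-5.0, -0.3, 6.9]
grip_width: 0.011
gripper_force: 20.5
t 17.9 tcp [ 0.5836 -0.0655  0.2945] chest [0.0202 0.0006 0.2945] F chest [-4.9  1.1  6.9] grip 0.011 20.5
axes in chest
 [[ 0.     1.    -0.001]
 [ 1.    -0.    -0.   ]
 [-0.    -0.001 -1.   ]] j [ 0.64  0.37 -0.82  1.62  0.28  1.27  0.04]
```

```bash
cat > arc.py <<'E'
from h import *
def bar(a): return np.array([.1-.243*np.cos(a)+.006*np.sin(a),.103+.243*np.sin(a)+.006*np.cos(a)])
E
python3 - <<'E'
from arc import *
A=[1.22,1.18,1.14,1.1,1.06,1.02,.98,.94,.9,.86,.82,.78,.74,.7,.66,.62,.58,.54,.5,.46,.42,.38,.34,.3,.26,.22,.18,.14,.1]
for a,b in zip(A,A[1:]):
    d=(bar(b)-bar(a))*100;print(b,"ty %.2f tz %.2f"%(d[0],-d[1]),"tcp chest x %.4f z %.4f"%(bar(b)[0],bar(b)[1]-.0385))
E
```

```text
1.18 ty -0.91 tz 0.33 tcp chest x 0.0130 z 0.2915
1.14 ty -0.90 tz 0.37 tcp chest x 0.0040 z 0.2878
1.1 ty -0.89 tz 0.40 tcp chest x -0.0049 z 0.2838
1.06 ty -0.87 tz 0.44 tcp chest x -0.0136 z 0.2794
1.02 ty -0.85 tz 0.47 tcp chest x -0.0221 z 0.2747
0.98 ty -0.83 tz 0.50 tcp chest x -0.0304 z 0.2697
0.94 ty -0.81 tz 0.54 tcp chest x -0.0385 z 0.2643
0.9 ty -0.79 tz 0.57 tcp chest x -0.0464 z 0.2586
0.86 ty -0.76 tz 0.60 tcp chest x -0.0540 z 0.2526
0.82 ty -0.74 tz 0.63 tcp chest x -0.0614 z 0.2463
0.78 ty -0.71 tz 0.66 tcp chest x -0.0685 z 0.2397
0.74 ty -0.69 tz 0.69 tcp chest x -0.0754 z 0.2328
0.7 ty -0.66 tz 0.71 tcp chest x -0.0820 z 0.2256
0.66 ty -0.63 tz 0.74 tcp chest x -0.0883 z 0.2182
0.62 ty -0.60 tz 0.77 tcp chest x -0.0943 z 0.2106
0.58 ty -0.57 tz 0.79 tcp chest x -0.1000 z 0.2027
0.54 ty -0.54 tz 0.81 tcp chest x -0.1053 z 0.1946
0.5 ty -0.50 tz 0.83 tcp chest x -0.1104 z 0.1863
0.46 ty -0.47 tz 0.85 tcp chest x -0.1151 z 0.1778
0.42 ty -0.44 tz 0.87 tcp chest x -0.1194 z 0.1691
0.38 ty -0.40 tz 0.89 tcp chest x -0.1234 z 0.1602
0.34 ty -0.36 tz 0.90 tcp chest x -0.1271 z 0.1512
0.3 ty -0.33 tz 0.92 tcp chest x -0.1304 z 0.1420
0.26 ty -0.29 tz 0.93 tcp chest x -0.1333 z 0.1328
0.22 ty -0.25 tz 0.94 tcp chest x -0.1358 z 0.1234
0.18 ty -0.22 tz 0.95 tcp chest x -0.1380 z 0.1139
0.14 ty -0.18 tz 0.96 tcp chest x -0.1398 z 0.1044
0.1 ty -0.14 tz 0.96 tcp chest x -0.1412 z 0.0947
```

```bash

python3 -m crank '[[[0,-0.9,0.2],[0,0,0]],[[0,0,0],[0,0,0]]]'| grep -E "tcp|contact|grip"
python3 -m crank '[[[0,-0.9,0.3],[0,0,0]],[[0,0,0],[0,0,0]]]'| grep -E "tcp|contact|grip"
python3 -m crank '[[[0,-0.9,0.4],[0,0,0]],[[0,-0.87,0.4],[0,0,0]],[[0,0,0],[0,0,0]]]'| grep -E "tcp|contact|grip"
python3 -c "
from h import *
st()"
```

```text
tcp_pos: [0.5748, -0.0681, 0.2914]
contact_force: [0.6, 0.1, -1.3]
grip_width: 0.0111
gripper_force: 20.3
tcp_pos: [0.5655, -0.0709, 0.2876]
contact_force: [0.9, 1.0, -6.0]
grip_width: 0.0108
gripper_force: 20.0
tcp_pos: [0.5481, -0.0761, 0.2791]
contact_force: [3.6, -1.5, -9.8]
grip_width: 0.011
gripper_force: 19.8
t 18.65 tcp [ 0.5481 -0.0761  0.2791] chest [-1.680e-02  1.000e-04  2.791e-01] F chest [ 3.1 -2.4 -9.8] grip 0.011 19.8
axes in chest
 [[ 0.001  1.    -0.   ]
 [ 1.    -0.001 -0.002]
 [-0.002 -0.    -1.   ]] j [ 0.7   0.32 -0.83  1.72  0.25  1.21  0.07]
```

```bash

python3 -m crank '[[[0,-0.8,0.65],[0,0,0]],[[0,-0.78,0.65],[0,0,0]],[[0,0,0],[0,0,0]]]'| grep -E "tcp|contact|grip_w"
python3 -m crank '[[[0,-0.78,0.6],[0,0,0]],[[0,-0.75,0.65],[0,0,0]],[[0,0,0],[0,0,0]]]'| grep -E "tcp|contact|grip_w"
python3 -m crank '[[[0,-0.75,0.65],[0,0,0]],[[0,-0.72,0.7],[0,0,0]],[[0,0,0],[0,0,0]]]'| grep -E "tcp|contact|grip_w"
python3 -c "
from h import *
o,T=st();
d=w2c(o['tcp_pos'])+[0,0,.0385]-[.1,0,.103];print(np.hypot(d[0],d[2]),np.arctan2(d[2],-d[0])-.0247)"
```

```text
tcp_pos: [0.5318, -0.081, 0.2681]
contact_force: [-7.3, -5.0, 8.1]
grip_width: 0.0111
tcp_pos: [0.5159, -0.0858, 0.2555]
contact_force: [-13.0, -5.5, 12.8]
grip_width: 0.0112
tcp_pos: [0.5007, -0.0903, 0.2414]
contact_force: [-15.5, -6.7, 11.2]
grip_width: 0.0116
t 19.55 tcp [ 0.5007 -0.0903  0.2414] chest [-0.0663 -0.0008  0.2414] F chest [-16.7  -2.2  11.2] grip 0.012 22.7
axes in chest
 [[ 0.003  1.    -0.002]
 [ 1.    -0.003 -0.01 ]
 [-0.01  -0.002 -1.   ]] j [ 0.76  0.27 -0.84  1.86  0.23  1.12  0.11]
0.2427628531726466 0.7914191278263847
```

Hand is compressing the radius; I'll shift radially outward.

```bash

python3 -m crank '[[[0,-0.2,-0.2],[0,0,0]],[[0,0,0],[0,0,0]]]'| grep -E "tcp|contact|grip_w"
python3 -m crank '[[[0,-0.2,-0.2],[0,0,0]],[[0,0,0],[0,0,0]]]'| grep -E "tcp|contact|grip_w"
python3 -m crank '[[[0,-0.69,0.68],[0,0,0]],[[0,0,0],[0,0,0]]]'| grep -E "tcp|contact|grip_w"
python3 -c "
from h import *
o,T=st();
d=w2c(o['tcp_pos'])+[0,0,.0385]-[.1,0,.103];print(np.hypot(d[0],d[2]),np.arctan2(d[2],-d[0])-.0247)"
```

```text
tcp_pos: [0.5027, -0.0897, 0.2434]
contact_force: [-0.1, -5.7, -2.2]
grip_width: 0.0108
tcp_pos: [0.5036, -0.089, 0.2449]
contact_force: [12.8, -3.0, -15.7]
grip_width: 0.0113
tcp_pos: [0.4963, -0.0911, 0.2379]
contact_force: [11.8, -3.4, -15.4]
grip_width: 0.0111
t 20.15 tcp [ 0.4963 -0.0911  0.2379] chest [-0.0707 -0.0004  0.2379] F chest [ 10.5  -6.5 -15.4] grip 0.011 20.1
axes in chest
 [[ 0.     1.    -0.001]
 [ 1.    -0.     0.004]
 [ 0.004 -0.001 -1.   ]] j [ 0.78  0.26 -0.84  1.88  0.22  1.09  0.13]
0.24333360944113816 0.768609912769761
```

```bash

python3 -m crank '[[[0,-0.53,0.86],[0,0,0]],[[0,0,0],[0,0,0]]]'| grep -E "tcp|contact|grip_w"
python3 -c "
from arc import *
o,T=st();
d=w2c(o['tcp_pos'])+[0,0,.0385]-[.1,0,.103];a=np.arctan2(d[2],-d[0])-.0247;print(np.hypot(d[0],d[2]),a)
for k in range(17):
    b=a-.04;e=(bar(b)-bar(a))*100;print('%.3f ty %.2f tz %.2f'%(b,e[0],-e[1]));a=b"
```

```text
tcp_pos: [0.4886, -0.0934, 0.2294]
contact_force: [0.1, -5.8, -2.9]
grip_width: 0.0111
t 20.35 tcp [ 0.4886 -0.0934  0.2294] chest [-0.0787 -0.0005  0.2294] F chest [-1.5 -5.6 -2.9] grip 0.011 21.2
axes in chest
 [[ 0.001  1.    -0.001]
 [ 1.    -0.001 -0.002]
 [-0.002 -0.001 -1.   ]] j [ 0.78  0.26 -0.84  1.9   0.22  1.07  0.13]
0.2431354411154288 0.720446829886463
0.680 ty -0.64 tz 0.73
0.640 ty -0.62 tz 0.75
0.600 ty -0.58 tz 0.78
0.560 ty -0.55 tz 0.80
0.520 ty -0.52 tz 0.82
0.480 ty -0.49 tz 0.84
0.440 ty -0.45 tz 0.86
0.400 ty -0.42 tz 0.88
0.360 ty -0.38 tz 0.89
0.320 ty -0.35 tz 0.91
0.280 ty -0.31 tz 0.92
0.240 ty -0.27 tz 0.93
0.200 ty -0.24 tz 0.94
0.160 ty -0.20 tz 0.95
0.120 ty -0.16 tz 0.96
0.080 ty -0.12 tz 0.96
0.040 ty -0.08 tz 0.97
```

```bash

python3 -m crank '[[[-0.05,-0.64,0.73],[0,0,0]],[[-0.05,-0.62,0.75],[0,0,0]],[[0,0,0],[0,0,0]]]'| grep -E "tcp|contact|grip_w"
python3 -m crank '[[[0,-0.58,0.78],[0,0,0]],[[0,-0.55,0.80],[0,0,0]],[[0,0,0],[0,0,0]]]'| grep -E "tcp|contact|grip_w"
python3 -c "
from arc import *
o,T=st();
d=w2c(o['tcp_pos'])+[0,0,.0385]-[.1,0,.103];a=np.arctan2(d[2],-d[0])-.0247;print(np.hypot(d[0],d[2]),a)"
```

```text
tcp_pos: [0.4765, -0.097, 0.2141]
contact_force: [-0.2, -4.1, -4.5]
grip_width: 0.0112
tcp_pos: [0.466, -0.1, 0.1984]
contact_force: [-0.4, -3.8, -4.0]
grip_width: 0.0113
t 20.95 tcp [ 0.466  -0.1     0.1984] chest [-0.1023 -0.0007  0.1984] F chest [-1.4 -3.6 -4. ] grip 0.011 21.3
axes in chest
 [[ 0.001  1.     0.   ]
 [ 1.    -0.001 -0.001]
 [-0.001  0.    -1.   ]] j [ 0.81  0.26 -0.83  1.98  0.23  1.    0.14]
0.24258938618457473 0.560108033294493
```

Very smooth. Continuing along the arc.

```bash

python3 -m crank '[[[-0.03,-0.52,0.82],[0,0,0]],[[-0.03,-0.49,0.84],[0,0,0]],[[0,0,0],[0,0,0]]]'| grep -E "tcp|contact|grip_w"
python3 -m crank '[[[0,-0.45,0.86],[0,0,0]],[[0,-0.42,0.88],[0,0,0]],[[0,0,0],[0,0,0]]]'| grep -E "tcp|contact|grip_w"
python3 -c "
from arc import *
o,T=st();
d=w2c(o['tcp_pos'])+[0,0,.0385]-[.1,0,.103];a=np.arctan2(d[2],-d[0])-.0247;print(np.hypot(d[0],d[2]),a)"
```

```text
tcp_pos: [0.4566, -0.1028, 0.1819]
contact_force: [-0.7, -4.2, -4.2]
grip_width: 0.0112
tcp_pos: [0.4484, -0.1051, 0.1647]
contact_force: [-0.4, -4.0, -2.9]
grip_width: 0.0113
t 21.55 tcp [ 0.4484 -0.1051  0.1647] chest [-0.1206 -0.0009  0.1647] F chest [-1.5 -3.8 -2.9] grip 0.011 21.6
axes in chest
 [[ 0.     1.     0.001]
 [ 1.    -0.    -0.001]
 [-0.001  0.001 -1.   ]] j [ 0.81  0.28 -0.82  2.05  0.25  0.91  0.13]
0.24225630223536312 0.40150219707481793
```

```bash

python3 -m crank '[[[-0.03,-0.38,0.89],[0,0,0]],[[-0.03,-0.35,0.91],[0,0,0]],[[0,0,0],[0,0,0]]]'| grep -E "tcp|contact|grip_w"
python3 -m crank '[[[0,-0.31,0.92],[0,0,0]],[[0,-0.27,0.93],[0,0,0]],[[0,0,0],[0,0,0]]]'| grep -E "tcp|contact|grip_w"
python3 -m crank '[[[0,-0.24,0.94],[0,0,0]],[[0,0,0],[0,0,0]]]'| grep -E "tcp|contact|grip_w"
python3 -c "
from arc import *
o,T=st();
d=w2c(o['tcp_pos'])+[0,0,.0385]-[.1,0,.103];a=np.arctan2(d[2],-d[0])-.0247;print(np.hypot(d[0],d[2]),a)"
```

```text
tcp_pos: [0.4415, -0.1072, 0.1466]
contact_force: [-2.5, -2.1, -3.7]
grip_width: 0.0112
tcp_pos: [0.436, -0.1088, 0.1282]
contact_force: [-1.9, -1.6, -2.7]
grip_width: 0.0109
tcp_pos: [0.4338, -0.1095, 0.1191]
contact_force: [-4.3, -0.2, -3.4]
grip_width: 0.0113
t 22.35 tcp [ 0.4338 -0.1095  0.1191] chest [-0.1359 -0.0011  0.1191] F chest [-4.2  1.  -3.4] grip 0.011 21.8
axes in chest
 [[-0.     1.     0.001]
 [ 1.     0.    -0.001]
 [-0.001  0.001 -1.   ]] j [ 0.79  0.32 -0.79  2.12  0.32  0.81  0.08]
0.24213394710379887 0.2027544900351039
```

```bash

python3 -m crank '[[[0,-0.22,0.95],[0,0,0]],[[0,-0.09,0.5],[0,0,0]],[[0,0,0],[0,0,0]]]'| grep -E "tcp|contact"
python3 -m crank '[[[0,-0.09,0.5],[0,0,0]],[[0,0,0],[0,0,0]]]'| grep -E "tcp|contact"
python3 -m crank '[[[0,-0.06,0.4],[0,0,0]],[[0,0,0],[0,0,0]]]'| grep -E "tcp|contact"
python3 -c "
from arc import *
o,T=st();
d=w2c(o['tcp_pos'])+[0,0,.0385]-[.1,0,.103];a=np.arctan2(d[2],-d[0])-.0247;print(np.hypot(d[0],d[2]),a)"
```

```text
tcp_pos: [0.431, -0.1103, 0.1047]
contact_force: [-4.8, -0.2, -3.5]
tcp_pos: [0.4303, -0.1106, 0.0999]
contact_force: [-4.4, 0.7, -3.4]
tcp_pos: [0.4298, -0.1108, 0.096]
contact_force: [-4.4, 1.0, -3.8]
t 23.05 tcp [ 0.4298 -0.1108  0.096 ] chest [-0.1401 -0.0012  0.096 ] F chest [-4.   2.2 -3.8] grip 0.011 21.9
axes in chest
 [[-0.     1.     0.001]
 [ 1.     0.    -0.   ]
 [-0.     0.001 -1.   ]] j [ 0.77  0.36 -0.77  2.15  0.36  0.76  0.05]
0.24212437572597661 0.10589018895557542
```

```bash

python3 -m crank '[[[0,-0.03,0.3],[0,0,0]],[[0,0,0],[0,0,0]]]'| grep -E "tcp|contact"
python3 -m crank '[[[0,-0.02,0.2],[0,0,0]],[[0,0,0],[0,0,0]]]'| grep -E "tcp|contact"
python3 -m crank '[[[0,-0.02,0.2],[0,0,0]],[[0,0,0],[0,0,0]]]'| grep -E "tcp|contact"
```

```text
tcp_pos: [0.4294, -0.1109, 0.093]
contact_force: [-5.2, 0.9, -3.6]
tcp_pos: [0.4292, -0.1109, 0.0911]
contact_force: [-5.2, 1.7, -3.1]
tcp_pos: [0.429, -0.111, 0.0891]
contact_force: [-4.8, 1.8, -2.5]
```

```bash

python3 -m crank '[[[0,-0.01,0.2],[0,0,0]],[[0,0,0],[0,0,0]]]'| grep -E "tcp|contact"
python3 -m crank '[[[0,-0.01,0.15],[0,0,0]],[[0,0,0],[0,0,0]]]'| grep -E "tcp|contact"
python3 -m crank '[[[0,-0.01,0.15],[0,0,0]],[[0,0,0],[0,0,0]]]'| grep -E "tcp|contact"
```

```text
tcp_pos: [0.4288, -0.111, 0.0872]
contact_force: [-5.6, 1.8, -1.4]
tcp_pos: [0.4287, -0.1111, 0.0861]
contact_force: [-7.8, 2.1, 5.2]
tcp_pos: [0.4286, -0.1111, 0.0844]
contact_force: [-6.9, 1.2, -0.6]
```

```bash

python3 -m crank '[[[0,0,0.1],[0,0,0]],[[0,0,0],[0,0,0]]]'| grep -E "tcp|contact"
python3 -m crank '[[[0,0,0.1],[0,0,0]],[[0,0,0],[0,0,0]]]'| grep -E "tcp|contact"
python3 - <<'E'
from h import *
o,T=st();p,d=snap("top","t11.png");v,u=np.nonzero(d>0);X=w2c(pts("top",np.c_[u,v],d[v,u]))
s=(abs(X[:,1])<.14)&(X[:,0]>-.09)&(X[:,0]<.085)&(X[:,2]>.1)&(X[:,2]<.16)
A=np.c_[X[s][:,0],np.ones(s.sum())];z=X[s][:,2]
for _ in range(5):
    c=np.linalg.lstsq(A,z,rcond=None)[0];k=abs(A@c-z)<.004;A,z=A[k],z[k]
print(c,-np.arctan(c[0]),len(z))
E
```

```text
tcp_pos: [0.4285, -0.1112, 0.0833]
contact_force: [-7.3, 1.7, 1.1]
tcp_pos: [0.4284, -0.1112, 0.0822]
contact_force: [-6.2, 1.5, -2.3]
t 24.65 tcp [ 0.4284 -0.1112  0.0822] chest [-0.1415 -0.0013  0.0822] F chest [-5.5  3.1 -2.3] grip 0.011 22.2
axes in chest
 [[-0.     1.     0.   ]
 [ 1.     0.    -0.001]
 [-0.001  0.    -1.   ]] j [ 0.76  0.38 -0.75  2.17  0.39  0.73  0.02]
[-0.05454301  0.11938124] 0.054489015317464765 25332
```

View pics/t11.png

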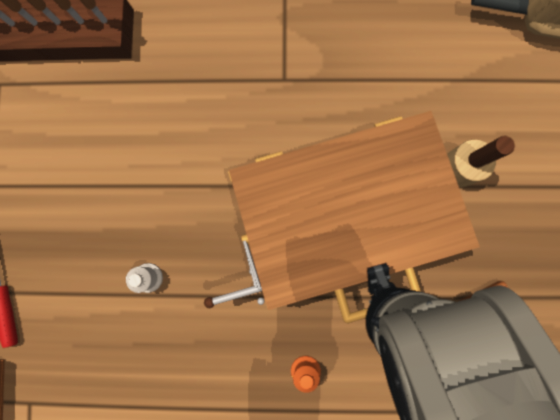

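The top view shows the lid nearly level (about 0.05 rad), with the stay rod folded forward at (235,295) beside the chest.

```bash

python3 -m crank '[[[0,0,0.1],[0,0,0]],[[0,0,0],[0,0,0]]]'| grep -E "tcp|contact"
python3 -m crank '[[[0,0,0.1],[0,0,0]],[[0,0,0],[0,0,0]]]'| grep -E "tcp|contact"
python3 -m crank '[[[0,0,0.1],[0,0,0]],[[0,0,0],[0,0,0]]]'| grep -E "tcp|contact"
```

```text
tcp_pos: [0.4283, -0.1112, 0.0811]
contact_force: [-5.4, 0.2, -3.3]
tcp_pos: [0.4282, -0.1112, 0.08]
contact_force: [-6.4, 0.1, -1.0]
tcp_pos: [0.4282, -0.1113, 0.0791]
contact_force: [-6.7, 1.6, -0.5]
```

```bash

python3 -m crank '[[[0,0,0.1],[0,0,0]],[[0,0,0],[0,0,0]]]'| grep -E "tcp|contact"
python3 -m crank '[[[0,0,0.1],[0,0,0]],[[0,0,0],[0,0,0]]]'| grep -E "tcp|contact"
python3 -m crank '[[[0,0,0.1],[0,0,0]],[[0,0,0],[0,0,0]]]'| grep -E "tcp|contact"
python3 -m crank '[[[0,0,0.1],[0,0,0]],[[0,0,0],[0,0,0]]]'| grep -E "tcp|contact"
```

```text
tcp_pos: [0.4281, -0.1113, 0.078]
contact_force: [-5.8, 1.2, -1.2]
tcp_pos: [0.4281, -0.1113, 0.077]
contact_force: [-6.9, 1.4, -2.9]
tcp_pos: [0.428, -0.1113, 0.0758]
contact_force: [-4.9, 0.5, -7.3]
tcp_pos: [0.4279, -0.1113, 0.0747]
contact_force: [-5.5, -0.1, -6.5]
```

```bash

python3 -m crank '[[[0,0,0.1],[0,0,0]],[[0,0,0],[0,0,0]]]'| grep -E "tcp|contact"
python3 -m crank '[[[0,0,0.1],[0,0,0]],[[0,0,0],[0,0,0]]]'| grep -E "tcp|contact"
python3 -m crank '[[[0,0,0.1],[0,0,0]],[[0,0,0],[0,0,0]]]'| grep -E "tcp|contact"
python3 - <<'E'
from h import *
st();p,d=snap("top");v,u=np.nonzero(d>0);X=w2c(pts("top",np.c_[u,v],d[v,u]))
s=(abs(X[:,1])<.14)&(X[:,0]>-.09)&(X[:,0]<.085)&(X[:,2]>.1)&(X[:,2]<.16)
A=np.c_[X[s][:,0],np.ones(s.sum())];z=X[s][:,2]
for _ in range(5):
    c=np.linalg.lstsq(A,z,rcond=None)[0];k=abs(A@c-z)<.004;A,z=A[k],z[k]
print(c,len(z))
E
```

```text
tcp_pos: [0.4279, -0.1113, 0.0737]
contact_force: [-5.8, 1.4, -5.1]
tcp_pos: [0.4278, -0.1113, 0.0726]
contact_force: [-5.0, 0.2, -7.8]
tcp_pos: [0.4278, -0.1114, 0.0719]
contact_force: [-6.3, 1.1, -3.2]
t 26.7 tcp [ 0.4278 -0.1114  0.0719] chest [-0.1421 -0.0013  0.0719] F chest [-5.7  2.7 -3.2] grip 0.011 22.3
axes in chest
 [[ 0.     1.     0.001]
 [ 1.    -0.    -0.002]
 [-0.002  0.001 -1.   ]] j [ 0.74  0.4  -0.74  2.17  0.41  0.71  0.  ]
[-0.01279986  0.11513578] 25030
```

```bash

python3 -m crank '[[[0,0,0.1],[0,0,0]],[[0,0,0],[0,0,0]]]'| grep -E "tcp|contact"
python3 -m crank '[[[0,0,0.1],[0,0,0]],[[0,0,0],[0,0,0]]]'| grep -E "tcp|contact"
```

```text
tcp_pos: [0.4278, -0.1114, 0.0711]
contact_force: [-8.3, 0.3, 3.1]
tcp_pos: [0.4278, -0.1114, 0.0705]
contact_force: [-10.1, 0.8, 8.4]
```

The lid is on its felt. Release, rise, close fingers and move over lid_front.

```bash

python3 -m crank '[[[0,0,-0.1],[0,0,0]],[[0,0,0],[0,0,0]],[[0,0,0],[0,0,0]]]' 2.6 20| grep -E "tcp|contact|grip_w"
python3 -m crank '[[[0,0,-1],[0,0,0]],[[0,0,-2],[0,0,0]],[[0,0,-3],[0,0,0]],[[0,0,-3],[0,0,0]],[[0,0,0],[0,0,0]]]'| grep -E "tcp|contact|grip_w"
python3 -m crank '[[[0,2.5,0],[0,0,0]],[[0,2.5,0],[0,0,0]],[[0,0,0],[0,0,0]],[[0,0,0],[0,0,0]]]' 0 20| grep -E "tcp|contact|grip_w"
python3 - <<'E'
from h import *
to([-.085,0,.095]);p,d=snap("top");v,u=np.nonzero(d>0);X=w2c(pts("top",np.c_[u,v],d[v,u]))
s=(abs(X[:,1])<.14)&(X[:,0]>-.09)&(X[:,0]<.085)&(X[:,2]>.1)&(X[:,2]<.16)
A=np.c_[X[s][:,0],np.ones(s.sum())];z=X[s][:,2]
for _ in range(5):
    c=np.linalg.lstsq(A,z,rcond=None)[0];k=abs(A@c-z)<.004;A,z=A[k],z[k]
print(c,len(z))
E
```

```text
tcp_pos: [0.4309, -0.1115, 0.0718]
contact_force: [-0.5, 0.4, 0.2]
grip_width: 0.0257
tcp_pos: [0.4322, -0.1116, 0.1652]
contact_force: [0.1, -0.5, 0.3]
grip_width: 0.0259
tcp_pos: [0.4769, -0.0974, 0.1607]
contact_force: [-0.7, -0.9, -0.3]
grip_width: 0.0001
t 28.35 tcp [ 0.4769 -0.0974  0.1607] chest [-0.0911 -0.0012  0.1607] F chest [-0.9 -0.7 -0.3] grip 0.0 0.0
axes in chest
 [[-0.001  1.     0.001]
 [ 1.     0.001 -0.   ]
 [-0.     0.001 -1.   ]] j [ 0.76  0.33 -0.81  2.    0.3   0.93  0.07]
shift cm [0.11 0.61 6.57] norm 6.6
[-0.00868057  0.11477656] 22628
```

```bash

python3 -m crank '[[[0,0.6,2],[0,0,0]],[[0.1,0,2],[0,0,0]],[[0,0,1.2],[0,0,0]],[[0,0,0.6],[0,0,0]],[[0,0,0],[0,0,0]]]'| grep -E "tcp|contact"
python3 -m crank '[[[0,0,0.3],[0,0,0]],[[0,0,0],[0,0,0]]]'| grep -E "tcp|contact"
python3 -m crank '[[[0,0,0.3],[0,0,0]],[[0,0,0],[0,0,0]]]'| grep -E "tcp|contact"
python3 -m crank '[[[0,0,0.2],[0,0,0]],[[0,0,0],[0,0,0]]]'| grep -E "tcp|contact"
python3 -m crank '[[[0,0,0.2],[0,0,0]],[[0,0,0],[0,0,0]]]'| grep -E "tcp|contact"
```

```text
tcp_pos: [0.4818, -0.0955, 0.1025]
contact_force: [-0.5, 0.6, -0.2]
tcp_pos: [0.4828, -0.0954, 0.1004]
contact_force: [-0.2, -0.4, 0.7]
tcp_pos: [0.4826, -0.0953, 0.097]
contact_force: [-1.0, -0.2, -0.4]
tcp_pos: [0.4827, -0.0953, 0.095]
contact_force: [-0.0, 0.7, 0.2]
tcp_pos: [0.4827, -0.0953, 0.0942]
contact_force: [-5.2, -1.1, 15.8]
```

Contact at 15.8 N; I'll hold it steady for over half a second.

```bash

python3 -m crank '[[[0,0,0],[0,0,0]],[[0,0,0],[0,0,0]]]'| grep -E "tcp|contact"
python3 -m crank '[[[0,0,0],[0,0,0]],[[0,0,0],[0,0,0]]]'| grep -E "tcp|contact"
```

```text
tcp_pos: [0.4828, -0.0953, 0.0943]
contact_force: [-4.6, 0.4, 15.9]
tcp_pos: [0.4827, -0.0953, 0.0942]
contact_force: [-5.7, 0.6, 15.8]
```

```bash

python3 -m crank '[[[0,0,0],[0,0,0]],[[0,0,0],[0,0,0]],[[0,0,0],[0,0,0]],[[0,0,0],[0,0,0]]]'| grep -E "tcp|contact"
python3 -m crank '[[[0,0,-0.3],[0,0,0]],[[0,0,-2],[0,0,0]],[[0,0,-4],[0,0,0]],[[0,0,-4],[0,0,0]],[[0,0,-4],[0,0,0]]]'| grep -E "tcp|contact"
python3 -m crank '[[[0,-4,-2],[0,0,0]],[[0,-2,0],[0,0,0]],[[0,0,0],[0,0,0]],[[0,0,0],[0,0,0]]]'| grep -E "tcp|contact"
python3 - <<'E'
from h import *
st();p,d=snap("top","t12.png");v,u=np.nonzero(d>0);X=w2c(pts("top",np.c_[u,v],d[v,u]))
s=(abs(X[:,1])<.14)&(X[:,0]>-.09)&(X[:,0]<.085)&(X[:,2]>.1)&(X[:,2]<.16)
A=np.c_[X[s][:,0],np.ones(s.sum())];z=X[s][:,2]
for _ in range(5):
    c=np.linalg.lstsq(A,z,rcond=None)[0];k=abs(A@c-z)<.004;A,z=A[k],z[k]
print(c,len(z))
# other objects: compare top picture to the first outside chest/arm
E
```

```text
tcp_pos: [0.4828, -0.0953, 0.0943]
contact_force: [-4.8, 0.1, 15.2]
tcp_pos: [0.4822, -0.095, 0.2373]
contact_force: [1.0, -0.4, -0.4]
tcp_pos: [0.4248, -0.1118, 0.256]
contact_force: [0.2, -0.3, 0.4]
t 31.4 tcp [ 0.4248 -0.1118  0.256 ] chest [-0.1452 -0.0009  0.256 ] F chest [ 0.1 -0.3  0.4] grip -0.0 0.0
axes in chest
 [[ 0.001  1.    -0.001]
 [ 1.    -0.001  0.   ]
 [ 0.    -0.001 -1.   ]] j [ 0.94  0.1  -0.87  1.99  0.09  1.09  0.31]
[-0.01195329  0.11508298] 25120
```

```bash
python3 -c "
from h import *
print(r.hand_in())"
```

```text
the job is handed in; nothing more can be done
None
```

The stay is unlocked and the lid was lowered under control and is shut at about 0.01 rad. I pressed it near its front edge at about 15.5 N for over half a second, then took the hand clear and handed the job in at about 31 s; I felt no distinct catch snap at a known moment, and no verdict was returned.

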